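# Load sleeves into a carrier and bolt its cover down

## Task

Set every loose small steel sleeve from the table onto a spigot of the carrier, one sleeve to a spigot and pushed fully home. Then lower the cover plate over the two locating pins until it lies flush on both end blocks, let go of it, and only then turn both of its knobs clockwise to their end stops. Leave the hub, the valve ball and the spanner where they are.

Things in the scene. Friction and masses are not known exactly. Their poses are not given: they have to be found in the camera images.
- carrier: fixed dark steel carrier: base 90 x 340 mm, 14 mm thick, long side along its y, at each end a block (shoulder) 84 x 47 mm, y = 121 to 168 mm either side, its top 58 mm above the table; between them a row of five steel spigots. Origin: centre of its underside, on the table; z up
- seat (a point): centre of the carrier at the height of the shoulder tops, 58 mm above the table; the underside of the cover rests at this height
- cover: loose aluminium plate 84 x 330 mm, 8 mm thick, 0.7 kg in all, long side along its y, lying on the table at the start, knobs up. Origin: centre of its underside; z up. Holes of 15 mm at y = +-150 mm; it fits the pins either way round. Grip: upright rib at its middle, 60 mm long along x, 14 mm thick along y, from the plate's top (8 mm) to 44 mm above the underside
- pin0 (a point): foot of the locating pin at the -y end of the carrier (150 mm from its centre), on top of the shoulder; the pin is 12 mm thick, straight for 6 mm, then a nose tapering to 4 mm, 16 mm high in all
- hole0 (a point): centre of the cover's hole at its -y end, on the underside (hole 15 mm wide, through)
- bolt0 (a joint): turn of the captive bolt knob near the -y end of the cover (95 mm from its centre): rad, grows clockwise seen from above; 0 = loose, end stop (tight) at 2.4
- bolt0_grip (a point): grip point of that knob, on its axis, 45 mm above the cover's underside. A black bar 34 mm long, 14 mm thick, top 52 mm above the cover underside; at joint 0 the bar lies along the cover x, and turns with the joint (so does this point, its x along the bar)
- pin1 (a point): foot of the locating pin at the +y end of the carrier (150 mm from its centre), on top of the shoulder; the pin is 12 mm thick, straight for 6 mm, then a nose tapering to 4 mm, 16 mm high in all
- hole1 (a point): centre of the cover's hole at its +y end, on the underside (hole 15 mm wide, through)
- bolt1 (a joint): turn of the captive bolt knob near the +y end of the cover (95 mm from its centre): rad, grows clockwise seen from above; 0 = loose, end stop (tight) at 2.4
- bolt1_grip (a point): grip point of that knob, on its axis, 45 mm above the cover's underside. A black bar 34 mm long, 14 mm thick, top 52 mm above the cover underside; at joint 0 the bar lies along the cover x, and turns with the joint (so does this point, its x along the bar)
- spigot0 (a point): foot of spigot 0 on the carrier's base (14 mm above the table), -94 mm along the carrier's y from its centre; the spigot is 23 mm thick, 22 mm high, tapering over its top 8 mm
- spigot1 (a point): foot of spigot 1 on the carrier's base (14 mm above the table), -47 mm along the carrier's y from its centre; the spigot is 23 mm thick, 22 mm high, tapering over its top 8 mm
- spigot2 (a point): foot of spigot 2 on the carrier's base (14 mm above the table), 0 mm along the carrier's y from its centre; the spigot is 23 mm thick, 22 mm high, tapering over its top 8 mm
- spigot3 (a point): foot of spigot 3 on the carrier's base (14 mm above the table), 47 mm along the carrier's y from its centre; the spigot is 23 mm thick, 22 mm high, tapering over its top 8 mm
- spigot4 (a point): foot of spigot 4 on the carrier's base (14 mm above the table), 94 mm along the carrier's y from its centre; the spigot is 23 mm thick, 22 mm high, tapering over its top 8 mm
- sleeve0_mid (a point): centre (half height) of a loose plain steel sleeve, a tube 38 mm outside, 27 mm inside, 40 mm high, 0.18 kg, standing upright (z along its axis); may be absent
- sleeve1_mid (a point): centre (half height) of a loose plain steel sleeve, a tube 38 mm outside, 27 mm inside, 40 mm high, 0.18 kg, standing upright (z along its axis); may be absent
- sleeve2_mid (a point): centre (half height) of a loose plain steel sleeve, a tube 38 mm outside, 27 mm inside, 40 mm high, 0.18 kg, standing upright (z along its axis); may be absent
- sleeve3_mid (a point): centre (half height) of a loose plain steel sleeve, a tube 38 mm outside, 27 mm inside, 40 mm high, 0.18 kg, standing upright (z along its axis); may be absent
- sleeve4_mid (a point): centre (half height) of a loose plain steel sleeve, a tube 38 mm outside, 27 mm inside, 40 mm high, 0.18 kg, standing upright (z along its axis); may be absent
- hub: a dark flanged steel hub, 100 mm across, 55 mm high, a bystander; origin at the centre of its underside
- ball: a steel valve ball with flats, 94 mm across, 72 mm high, a bystander; origin at the centre of its underside
- spanner: a 200 mm spanner lying on the table, a bystander
Things that resemble listed ones, but are neither listed nor needed, are in the scene too. What is shaped like the part that bears sleeve1_mid but orange or pink is not meant.

How it is judged:
On the way, in this order (a step that is already met when the one before it is completed fails the run):
1. every sleeve present stands on a spigot, fully home (((horizontal distance between sleeve0_mid and spigot0 below 0.005 m and z of sleeve0_mid in the frame of spigot0 between 0.0165 and 0.0235 m) or (horizontal distance between sleeve0_mid and spigot1 below 0.005 m and z of sleeve0_mid in the frame of spigot1 between 0.0165 and 0.0235 m) or (horizontal distance between sleeve0_mid and spigot2 below 0.005 m and z of sleeve0_mid in the frame of spigot2 between 0.0165 and 0.0235 m) or (horizontal distance between sleeve0_mid and spigot3 below 0.005 m and z of sleeve0_mid in the frame of spigot3 between 0.0165 and 0.0235 m) or (horizontal distance between sleeve0_mid and spigot4 below 0.005 m and z of sleeve0_mid in the frame of spigot4 between 0.0165 and 0.0235 m)) and ((horizontal distance between sleeve1_mid and spigot0 below 0.005 m and z of sleeve1_mid in the frame of spigot0 between 0.0165 and 0.0235 m) or (horizontal distance between sleeve1_mid and spigot1 below 0.005 m and z of sleeve1_mid in the frame of spigot1 between 0.0165 and 0.0235 m) or (horizontal distance between sleeve1_mid and spigot2 below 0.005 m and z of sleeve1_mid in the frame of spigot2 between 0.0165 and 0.0235 m) or (horizontal distance between sleeve1_mid and spigot3 below 0.005 m and z of sleeve1_mid in the frame of spigot3 between 0.0165 and 0.0235 m) or (horizontal distance between sleeve1_mid and spigot4 below 0.005 m and z of sleeve1_mid in the frame of spigot4 between 0.0165 and 0.0235 m)) and ((horizontal distance between sleeve2_mid and spigot0 below 0.005 m and z of sleeve2_mid in the frame of spigot0 between 0.0165 and 0.0235 m) or (horizontal distance between sleeve2_mid and spigot1 below 0.005 m and z of sleeve2_mid in the frame of spigot1 between 0.0165 and 0.0235 m) or (horizontal distance between sleeve2_mid and spigot2 below 0.005 m and z of sleeve2_mid in the frame of spigot2 between 0.0165 and 0.0235 m) or (horizontal distance between sleeve2_mid and spigot3 below 0.005 m and z of sleeve2_mid in the frame of spigot3 between 0.0165 and 0.0235 m) or (horizontal distance between sleeve2_mid and spigot4 below 0.005 m and z of sleeve2_mid in the frame of spigot4 between 0.0165 and 0.0235 m)) and ((horizontal distance between sleeve3_mid and spigot0 below 0.005 m and z of sleeve3_mid in the frame of spigot0 between 0.0165 and 0.0235 m) or (horizontal distance between sleeve3_mid and spigot1 below 0.005 m and z of sleeve3_mid in the frame of spigot1 between 0.0165 and 0.0235 m) or (horizontal distance between sleeve3_mid and spigot2 below 0.005 m and z of sleeve3_mid in the frame of spigot2 between 0.0165 and 0.0235 m) or (horizontal distance between sleeve3_mid and spigot3 below 0.005 m and z of sleeve3_mid in the frame of spigot3 between 0.0165 and 0.0235 m) or (horizontal distance between sleeve3_mid and spigot4 below 0.005 m and z of sleeve3_mid in the frame of spigot4 between 0.0165 and 0.0235 m)) and ((horizontal distance between sleeve4_mid and spigot0 below 0.005 m and z of sleeve4_mid in the frame of spigot0 between 0.0165 and 0.0235 m) or (horizontal distance between sleeve4_mid and spigot1 below 0.005 m and z of sleeve4_mid in the frame of spigot1 between 0.0165 and 0.0235 m) or (horizontal distance between sleeve4_mid and spigot2 below 0.005 m and z of sleeve4_mid in the frame of spigot2 between 0.0165 and 0.0235 m) or (horizontal distance between sleeve4_mid and spigot3 below 0.005 m and z of sleeve4_mid in the frame of spigot3 between 0.0165 and 0.0235 m) or (horizontal distance between sleeve4_mid and spigot4 below 0.005 m and z of sleeve4_mid in the frame of spigot4 between 0.0165 and 0.0235 m))), for 0.2 s.
2. the cover lies flush on the shoulders over both pins, let go, with neither knob tightened yet (horizontal distance between cover and seat below 0.005 m and z of cover in the frame of seat between -0.003 and 0.003 m and angle between the y axis of cover and the y axis of carrier, either way round below 0.04 rad and angle between cover's own z axis and vertical below 0.02 rad and contact force between cover and the fingers below 0.3 N and value of joint each of bolt0, bolt1 below 1.2 rad), for 0.2 s.
3. both knobs at their end stops (value of joint each of bolt0, bolt1 above 2.25 rad), for 0.2 s.
At the end, for the whole second after the job is handed in: each sleeve present on a spigot (5 mm off-axis, 3.5 mm off fully home at most); cover flush over both pins (5 mm sideways, 3 mm in height, 0.04 rad turned, 0.02 rad tilted at most), at rest; both knobs above 2.25 rad (all of step 1 and all of step 3 and horizontal distance between cover and seat below 0.005 m and z of cover in the frame of seat between -0.003 and 0.003 m and angle between the y axis of cover and the y axis of carrier, either way round below 0.04 rad and angle between cover's own z axis and vertical below 0.02 rad and linear speed of cover below 0.02 m/s); the robot touches nothing.
It fails at once if the hub is moved more than 30 mm (distance of hub from where it was at the start of the episode above 0.03 m).
It fails at once if the ball is moved more than 30 mm (distance of ball from where it was at the start of the episode above 0.03 m).
It fails at once if the spanner is moved more than 30 mm (distance of spanner from where it was at the start of the episode above 0.03 m).
Of sleeve0, sleeve1, sleeve2, sleeve3, sleeve4 only 3 to 5 are there at a start; the rules pass over those that are not, and their reading is None.
At some moment in a run one of sleeve0, sleeve1, sleeve2, sleeve3, sleeve4, cover may be knocked a few centimetres aside while the robot is not near it.
It also fails if it takes over 210 s, if anything falls off the work surface, if the arm or the gripper's body presses on something with over 40 N, if the wrist force passes 120 N, or if a joint passes its speed limit or range.

## Robot

A 6-joint arm with a two-finger parallel gripper is mounted at the origin on the work surface. World frame = base frame: x ahead of the robot, y to its left, z up, the work surface at z = 0. Lengths are in m, angles in rad, forces in N, time in s.
With the tool pointing down it reaches from about 0.25 to 0.775 m from the base axis. Payload 4 kg.
Tool frame: the origin (TCP) lies at the very end of the fingers, on their centre line; the grasp point (between the pads) lies 19 mm behind it (env.grasp_offset is the distance from the TCP to the grasp point, in m); z points along the fingers, y is the direction in which the jaws open and shut (so a half turn about z gives the same grasp; the last joint's range is limited). The gripper opens to 94 mm and grips with 3 to 60 N. Pads are 16 mm wide; open, the fingers measure 119 mm over their backs; the gripper's body (75 mm by 177 mm) begins 78 mm behind the grasp point.
Start: joints at [1.096, 0.087, 1.371, -0, 1.684, -0.103], TCP at [0.2, 0.512, 0.206] pointing down, gripper open.
Joint ranges: [-3.1, 3.1], [-0.76, 2.03], [0.27, 2.55], [-1.08, 4.22], [0.17, 2.65], [-2.57, 2.57]. Speed limits (rad/s): [2.79, 2.79, 3.14, 3.14, 3.14, 3.14].

## Interface

Orientations are given as [roll, pitch, yaw] about the fixed x, y, z axes, in that order (R = Rz(yaw) Ry(pitch) Rx(roll)).
In Python, from workcell import telemetry, imaging, env gives the robot as it stands.
- The arm moves only by the tool jog_arm, never from a script. Its arguments are lists of equal length, an entry for each row: "delta_rot": the turn, a rotation vector about the tool's x, y, z in rad, a list of three; "offset": the shift along the tool's x, y, z in cm, a list of three; "grip": the gripper's target within -1 to 1 (shut at 1, half-way at 0, fully open at -1). A call has 1 to 5 rows; each row shifts and turns the pose as measured when the row begins, along the tool's axes as they then stand; what a row does not reach is not made up. A row lasts 1/10 s, in which the tool goes at most 50 mm and 8.59 degrees, less where a joint would pass 70% of its speed; a pose out of reach is approached as far as the arm can. A call with a gripper value outside its range is refused whole. The fingers move at their own pace and stop on an object; the grip force is fixed at half the most. Time passes only in rows, so rows that do not move let the fingers close. It gives the time, the measured TCP pose, the force and the opening at its end, in the units of the state.
- telemetry.state(): the state, without advancing time (a new reading comes with each control period).
- imaging.capture(name): name is "side" or "top" or "wrist"; returns (picture, depth): 420x560x3 uint8, red, green, blue; 420x560 float32, m along the optical axis (not along the pixel's ray), 0 where there is no reading.
- imaging.get_calibration(name): a dict with "camera_matrix" (3x3 intrinsics, pixels), "distortion" ([k1, k2, p1, p2, k3] as OpenCV has them; the pictures are not rectified), "R" (3x3) and "t" (3): a world point X has camera coordinates R X + t; the wrist camera has in their place "hand_eye" (4x4, takes a point from camera to tool coordinates, whose origin is the TCP and whose axes are the flange's). Camera axes: x right, y down, z forward; pixel columns grow to the right and rows downward; lengths in m; the calibration is good to about 2 mm. A picture is of the moment at which its call begins: read the wrist's pose just before it. get_calibration takes no time and is no camera call.
- env.sign_off(): hands the job in, once; it reports no verdict.
The state is a dict: "t": time; "joint_positions": joint angles; "joint_velocities": joint speeds; "joint_efforts": joint torques, N m; "ee_pos": TCP position; "orientation": TCP orientation; "contact_force": force on the tool from outside, world axes, zero at the start; "torque": the same for the moment, N m; "finger_gap": opening from 0.0 (shut) to 1.0 (fully open).
Only numpy, scipy, OpenCV 4.12 (cv2) and the standard library are available. Lean on these libraries where they do the work, as an engineer would, in place of code of your own. Each camera call takes 0.05 s, during which the arm holds its last target.

## Working session

There is one attempt and no reset: what is moved stays moved. The work goes in short steps, Python scripts to look and compute and a tool call to move; the robot and the scene stay as the last step left them, time stands still between calls to the robot, and variables do not carry over. Pictures are saved under pics/ and viewed, and the job is handed in when it is done.

Besides the shell and the picture viewer there is one more tool, called after "Request:" in YAML: its name, and indented under it one key for each argument. jog_arm: Moves the arm, as the interface text tells. Its arguments: {"type":"object","properties":{"delta_rot":{"type":"array"},"offset":{"type":"array"},"grip":{"type":"array"}},"required":["delta_rot","offset","grip"]}

```bash
ls; mkdir -p pics; cat > h.py <<'E'
import numpy as np, cv2
from workcell import telemetry, imaging, env
from scipy.spatial.transform import Rotation as Ro
def cap(name,fn=None):
    s=telemetry.state(); im,d=imaging.capture(name)
    if fn: cv2.imwrite('pics/'+fn,im[:,:,::-1])
    return s,im,d
def campose(name,s):
    c=imaging.get_calibration(name); K=np.array(c['camera_matrix']); D=np.array(c['distortion'])
    if name=='wrist':
        T=np.eye(4);T[:3,:3]=Ro.from_euler('xyz',s['orientation']).as_matrix();T[:3,3]=s['ee_pos']
        M=T@np.array(c['hand_eye']); return K,D,M[:3,:3],M[:3,3]
    R=np.array(c['R']);t=np.array(c['t']); return K,D,R.T,-R.T@t
def rays(name,s,px):
    K,D,R,o=campose(name,s)
    p=cv2.undistortPoints(np.array(px,float).reshape(-1,1,2),K,D).reshape(-1,2)
    return o,(R@np.c_[p,np.ones(len(p))].T).T
def onplane(name,s,px,z):
    o,d=rays(name,s,px); return o+d*((z-o[2])/d[:,2])[:,None]
def depthpts(name,s,px,dep):
    o,d=rays(name,s,px); px=np.array(px,int); 
    return o+d*dep[px[:,1],px[:,0]][:,None]
def proj(name,s,X):
    K,D,R,o=campose(name,s)
    rv=cv2.Rodrigues(R.T)[0]; return cv2.projectPoints(np.array(X,float).reshape(-1,1,3),rv,-R.T@o,K,D)[0].reshape(-1,2)
def cloud(name,s,dep):
    v,u=np.mgrid[0:dep.shape[0],0:dep.shape[1]]
    px=np.c_[u.ravel(),v.ravel()]
    P=depthpts(name,s,px,dep); P[dep.ravel()==0]=np.nan
    return P.reshape(dep.shape+(3,))
E
python3 - <<'E'
from h import *
for n in ['top','side','wrist']:
    s,im,d=cap(n,n+'0.png'); np.save(n+'0.npy',d); K,D,R,o=campose(n,s); print(n,o.round(3),R[:,2].round(2),K[0,0])
print(s,env.grasp_offset)
E
```

```text
pics
top [ 0.441 -0.     1.276] [ 0.12 -0.03 -0.99] 412.918645230305
side [0.249 0.862 0.654] [ 0.31 -0.78 -0.54] 409.20464662116547
wrist [0.136 0.537 0.382] [ 0.22 -0.09 -0.97] 302.0043988889601
{'t': 0.1, 'joint_positions': array([ 1.09594488e+00,  8.78741580e-02,  1.37207117e+00, -7.54297079e-06,
        1.68358049e+00, -1.03115657e-01]), 'joint_velocities': array([ 0.0010887 , -0.00039567, -0.00580869,  0.00131424, -0.00162458,
        0.00052379]), 'joint_efforts': array([ 1.48915555e-03, -3.41251159e+01, -3.03301978e+01,  7.19711487e-02,
        3.04840459e-02, -1.11843360e-04]), 'ee_pos': array([0.19957311, 0.51200044, 0.20444121]), 'orientation': array([-3.13966899e+00, -1.91529268e-04,  2.76985584e+00]), 'contact_force': array([-0.14829593,  0.79043932,  0.09718723]), 'torque': array([-0.03737979,  0.01137041, -0.02777158]), 'finger_gap': 1.0031339982335332} 0.0188
```

View pics/top0.png

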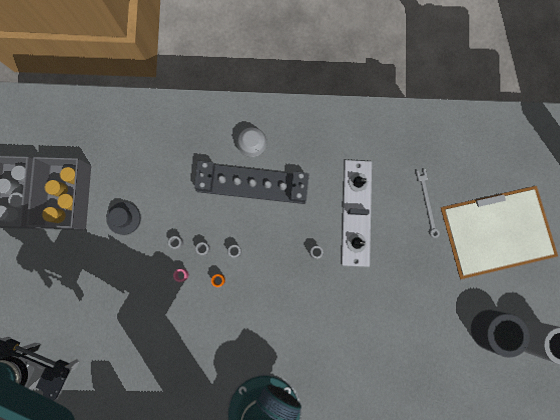

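View pics/side0.png

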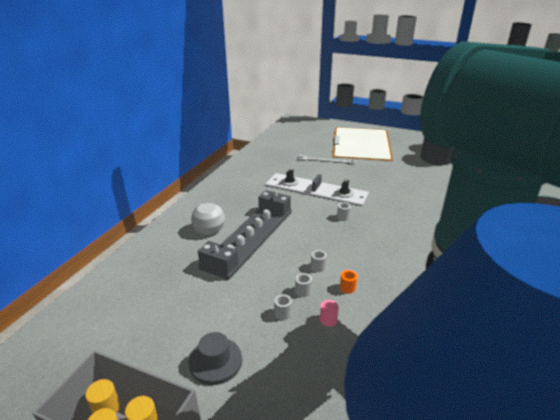

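View pics/wrist0.png

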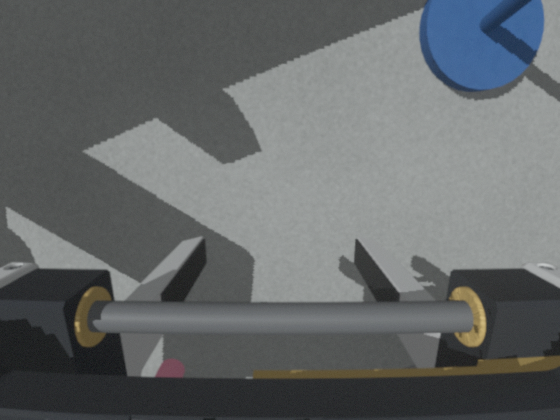

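The top picture shows four grey sleeves near (175,241), (202,248), (234,250) and (316,251). The pink (181,275) and orange (218,281) ones are decoys. The carrier runs from (202,172) to (298,185) and the cover lies at (357,213).

```bash
python3 - <<'E'
from h import *
s=telemetry.state()
np.set_printoptions(suppress=True,precision=4)
for n in ['top','side']:
    d=np.load(n+'0.npy'); P=cloud(n,s,d); im=cv2.imread('pics/%s0.png'%n)
    tab=(np.abs(P[...,2])<0.01); print(n,'table z med',np.nanmedian(P[...,2][tab]))
    X=P[...,0];Y=P[...,1];Z=P[...,2]
    m=((Z>0.025)&(Z<0.075)&(X>0.3)&(X<0.85)&(np.abs(Y)<0.5)).astype(np.uint8)
    nl,L,st,c=cv2.connectedComponentsWithStats(m,connectivity=8)
    for i in range(1,nl):
        if st[i,4]<20: continue
        q=P[L==i]; zt=np.percentile(q[:,2],90)
        print(c[i].round(1),st[i,4],'zt %.4f'%zt,'xy',q[:,:2].mean(0),'range',q[:,0].min().round(3),q[:,0].max().round(3),q[:,1].min().round(3),q[:,1].max().round(3), im[int(c[i][1]),int(c[i][0])])
im=cv2.imread('pics/top0.png')
a=cv2.resize(im[140:290,150:385],None,fx=3.4,fy=3.4,interpolation=cv2.INTER_CUBIC); cv2.imwrite('pics/topz.png',a)
E
```

```text
top table z med -7.752297050156454e-05
[251.3 141.9] 703 zt 0.0729 xy [0.7959 0.0613] range 0.757 0.843 0.015 0.11 [157 154 151]
[203.6 175.6] 504 zt 0.0611 xy [0.6896 0.2002] range 0.648 0.735 0.176 0.228 [116 113 111]
[299.8 186.1] 462 zt 0.0613 xy [ 0.6664 -0.0879] range 0.625 0.712 -0.115 -0.062 [67 61 61]
[221.  178.4] 43 zt 0.0381 xy [0.687  0.1512] range 0.676 0.699 0.142 0.161 [166 162 160]
[236.6 180.3] 48 zt 0.0380 xy [0.6828 0.1035] range 0.672 0.694 0.093 0.115 [163 161 159]
[360.1 180.3] 75 zt 0.0548 xy [ 0.6919 -0.2723] range 0.684 0.707 -0.29 -0.257 [29 32 27]
[252.5 182.1] 44 zt 0.0387 xy [0.6788 0.0551] range 0.67 0.689 0.045 0.066 [162 159 154]
[267.9 183.5] 40 zt 0.0378 xy [0.6756 0.0079] range 0.666 0.687 -0.002 0.017 [161 157 154]
[282.9 185.3] 42 zt 0.0373 xy [ 0.6717 -0.0378] range 0.661 0.683 -0.048 -0.029 [167 163 160]
[119.2 216.7] 345 zt 0.0574 xy [0.5598 0.441 ] range 0.533 0.589 0.416 0.471 [78 71 71]
[359.3 211.1] 107 zt 0.0472 xy [ 0.5979 -0.2709] range 0.591 0.605 -0.301 -0.241 [80 74 73]
[174.1 242. ] 84 zt 0.0418 xy [0.4903 0.2805] range 0.473 0.508 
[... 1329 characters left out ...]
.7] 56 zt 0.0379 xy [0.6783 0.1091] range 0.669 0.689 0.097 0.119 [164 163 155]
[218.1 255.3] 867 zt 0.0600 xy [0.6825 0.2103] range 0.644 0.733 0.145 0.23 [100  95  91]
[318.4 256.9] 189 zt 0.0414 xy [0.4653 0.1075] range 0.447 0.484 0.084 0.124 [97 96 95]
[348.8 277.5] 211 zt 0.0413 xy [0.3778 0.1529] range 0.36 0.397 0.131 0.171 [ 20  68 144]
[303.1 280.7] 211 zt 0.0411 xy [0.4703 0.2024] range 0.452 0.489 0.181 0.221 [95 98 96]
[282.6 302.7] 239 zt 0.0413 xy [0.4868 0.2839] range 0.469 0.506 0.263 0.301 [98 98 94]
[329.2 309. ] 254 zt 0.0408 xy [0.3905 0.2638] range 0.373 0.41 0.241 0.281 [ 88  73 139]
[213.4 349.1] 909 zt 0.0560 xy [0.5532 0.4529] range 0.53 0.585 0.419 0.475 [98 96 92]
```

View pics/topz.png

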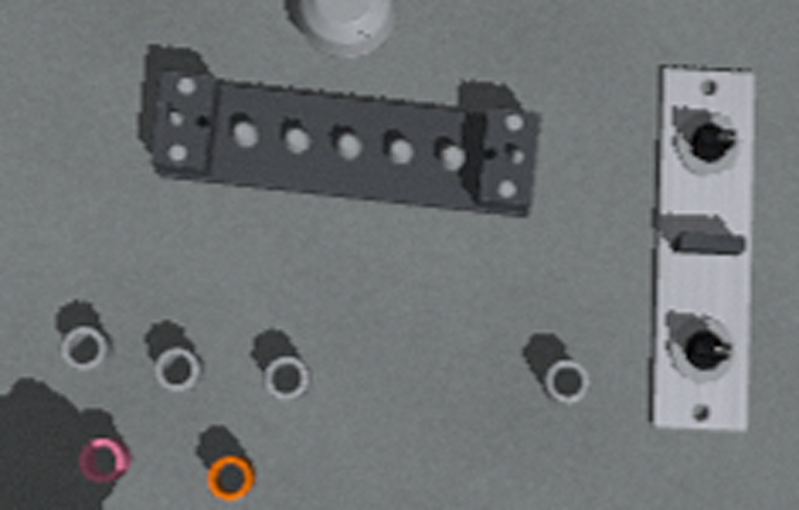

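```bash
cat >> h.py <<'E'
def plan(target,yaw,step=4.5,ang=0.14):
    """print rows to go to TCP target (m), yaw, tool pointing down"""
    s=telemetry.state(); p=np.array(s['ee_pos']); R=Ro.from_euler('xyz',s['orientation'])
    Rt=Ro.from_euler('xyz',[np.pi,0,yaw]); rv=(R.inv()*Rt).as_rotvec(); d=np.array(target)-p
    n=int(max(np.ceil(np.linalg.norm(d)*100/step),np.ceil(np.linalg.norm(rv)/ang),1))
    off=[];
    for i in range(n):
        Ri=R*Ro.from_rotvec(rv*i/n); off.append([round(float(v),2)+0 for v in Ri.inv().apply(d/n)*100])
    r=[round(float(v),3)+0 for v in rv/n]
    print(n,'rows; dist',np.linalg.norm(d).round(4),'yaw err',np.linalg.norm(rv).round(4)); 
    if np.abs(rv).max()<0.003: print('norot'); print('off total cm',(R.inv().apply(d)*100).round(2))
    print('rot each',r)
    for i in range(0,n,5): print('off',off[i:i+5])
def st():
    s=telemetry.state(); print('t %.2f'%s['t'],s['ee_pos'].round(4),s['orientation'].round(4),s['contact_force'].round(1),round(s['finger_gap'],3)); return s
E
python3 -c "
from h import *
plan([0.478,0.13,0.25],1.49)"
```

```text
11 rows; dist 0.4749 yaw err 1.2798
rot each [0.0, 0.0, 0.116]
off [[-3.62, -2.32, -0.41], [-3.86, -1.88, -0.41], [-4.06, -1.42, -0.41], [-4.19, -0.94, -0.41], [-4.27, -0.45, -0.41]]
off [[-4.3, 0.05, -0.41], [-4.26, 0.55, -0.41], [-4.17, 1.04, -0.41], [-4.02, 1.52, -0.41], [-3.82, 1.98, -0.41]]
off [[-3.56, 2.41, -0.41]]
```

Request:
jog_arm:
  delta_rot:
    - [0,0,0.116]
    - [0,0,0.116]
    - [0,0,0.116]
    - [0,0,0.116]
    - [0,0,0.116]
  offset:
    - [-3.6,-2.3,-0.4]
    - [-3.9,-1.9,-0.4]
    - [-4.1,-1.4,-0.4]
    - [-4.2,-0.9,-0.4]
    - [-4.3,-0.5,-0.4]
  grip: [-1,-1,-1,-1,-1]

```text
t: 0.65
ee_pos: [0.3257, 0.3346, 0.221]
orientation: [-3.134, 0.002, 2.179]
contact_force: [0.4, 0.3, -0.2]
finger_gap: 1.002
```

Request:
jog_arm:
  delta_rot:
    - [0,0,0.116]
    - [0,0,0.116]
    - [0,0,0.116]
    - [0,0,0.116]
    - [0,0,0.116]
  offset:
    - [-4.3,0,-0.4]
    - [-4.3,0.5,-0.4]
    - [-4.2,1.0,-0.4]
    - [-4.0,1.5,-0.4]
    - [-3.8,2.0,-0.4]
  grip: [-1,-1,-1,-1,-1]

```text
t: 1.15
ee_pos: [0.4508, 0.1495, 0.2409]
orientation: [-3.135, 0.006, 1.575]
contact_force: [0.4, 0.5, -0.8]
finger_gap: 1.001
```

```bash
python3 -c "
from h import *
st()
plan([0.478,0.13,0.25],1.49)"
```

```text
t 1.15 [0.4508 0.1495 0.2409] [-3.135  0.006  1.575] [ 0.4  0.5 -0.8] 1.001
1 rows; dist 0.0347 yaw err 0.0854
rot each [-0.006, 0.006, 0.085]
off [[-1.97, 2.71, -0.92]]
```

Request:
jog_arm:
  delta_rot:
    - [-0.006,0.006,0.085]
    - [0,0,0]
  offset:
    - [-2.0,2.7,-0.9]
    - [0,0,0]
  grip: [-1,-1]

```text
t: 1.35
ee_pos: [0.4806, 0.1242, 0.2494]
orientation: [-3.141, 0.002, 1.477]
contact_force: [-0.6, 0.4, -1.6]
finger_gap: 1.0
```

```bash
python3 -c "
from h import *
s,im,d=cap('wrist','w1.png'); st(); np.save('w1.npy',d)
import pickle; pickle.dump(s,open('w1.pkl','wb'))"
```

```text
t 1.40 [0.4791 0.1254 0.2488] [-3.1390e+00  1.5000e-03  1.4801e+00] [-0.1 -0.8 -0.5] 0.998
```

View pics/w1.png

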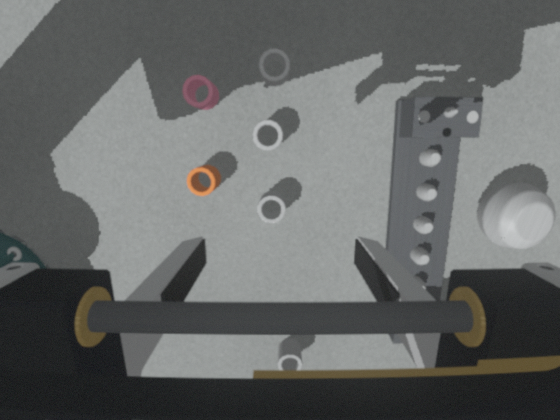

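The wrist picture shows the sleeve rims at (274,65), (268,135) and (272,209), and the fourth at (290,364) behind the bar. The spigots run from (430,157) to (420,280), and the decoys are at (200,90) and (202,181).

```bash
cat >> h.py <<'E'
def ring(P,c,r=0.03,zlo=0.034,zhi=0.05):
    m=(np.hypot(P[...,0]-c[0],P[...,1]-c[1])<r)&(P[...,2]>zlo)&(P[...,2]<zhi)
    q=P[m]; 
    if len(q)<10: return None
    z=np.median(q[:,2])
    A=np.c_[2*q[:,:2],np.ones(len(q))]; x=np.linalg.lstsq(A,(q[:,:2]**2).sum(1),rcond=None)[0]
    rr=np.sqrt(x[2]+x[0]**2+x[1]**2); bb=(q[:,:2].min(0)+q[:,:2].max(0))/2
    return x[:2],rr,z,bb,q[:,:2].max(0)-q[:,:2].min(0),len(q)
def rimimg(name,s,im,c,z=0.04):
    """rim centre from picture: bright pixels near projected c, cast onto plane z; ellipse-free: bbox of hull on plane"""
    u=proj(name,s,[[c[0],c[1],z]])[0]
    h=int(0.03*302/0.3)+6; x0=int(u[0])-h;y0=max(int(u[1])-h,0)
    g=cv2.cvtColor(im,cv2.COLOR_RGB2GRAY)[y0:int(u[1])+h,x0:int(u[0])+h]
    t,b=cv2.threshold(g,0,255,cv2.THRESH_BINARY+cv2.THRESH_OTSU)
    return u,t,g
E
python3 - <<'E'
from h import *
import pickle
np.set_printoptions(suppress=True,precision=4)
s=pickle.load(open('w1.pkl','rb')); d=np.load('w1.npy'); P=cloud('wrist',s,d)
print(np.nanmedian(P[100:300,230:350,2]))
for c in [(0.4885,.2825),(.4725,.201),(.467,.106)]: print(ring(P,c))
for c in [(.687,.151),(.683,.1035),(.679,.055),(.6756,.008),(.6717,-.0378)]:
    print(ring(P,c,0.016,0.030,0.05))
E
```

```text
-0.0012874054533208723
(array([0.4883, 0.279 ]), np.float64(0.016053764108834485), np.float64(0.038772278135521226), array([0.4885, 0.2796]), array([0.0363, 0.0367]), 416)
(array([0.4717, 0.1985]), np.float64(0.01611013053957235), np.float64(0.03860405532838396), array([0.4719, 0.1979]), array([0.0374, 0.0366]), 346)
(array([0.4669, 0.1035]), np.float64(0.016221572702688168), np.float64(0.03849587478868874), array([0.467 , 0.1034]), array([0.0374, 0.0371]), 336)
(array([0.6848, 0.1503]), np.float64(0.006567604384698424), np.float64(0.03404482070109022), array([0.6843, 0.1506]), array([0.0191, 0.0198]), 161)
(array([0.6806, 0.1044]), np.float64(0.006574201761182927), np.float64(0.033883640239006974), array([0.6811, 0.1042]), array([0.0173, 0.018 ]), 154)
(array([0.6772, 0.0572]), np.float64(0.006352318478650233), np.float64(0.03398704999488067), array([0.6778, 0.0566]), array([0.0169, 0.019 ]), 133)
(array([0.6732, 0.011 ]), np.float64(0.005931923711361537), np.float64(0.034126866549597845), array([0.6738, 0.0108]), array([0.0163, 0.015 ]), 111)
(array([ 0.6733, -0.033 ]), np.float64(0.004160464860379437), np.float64(0.032903767477510504), array([ 0.6744, -0.0325]), array([0.0094, 0.0103]), 23)
```

```bash
python3 -c "
from h import *
plan([0.467,0.1035,0.12],1.488)"
```

```text
3 rows; dist 0.1312 yaw err 0.0085
rot each [-0.001, 0.0, -0.003]
off [[-0.76, -0.32, 4.3], [-0.76, -0.33, 4.3], [-0.76, -0.34, 4.29]]
```

Request:
jog_arm:
  delta_rot:
    - [0,0,-0.003]
    - [0,0,-0.003]
    - [0,0,-0.003]
    - [0,0,0]
  offset:
    - [-0.8,-0.3,4.3]
    - [-0.8,-0.3,4.3]
    - [-0.7,-0.4,4.3]
    - [0,0,0]
  grip: [-0.5,-0.5,-0.5,-0.5]

```text
t: 1.8
ee_pos: [0.4627, 0.106, 0.1147]
orientation: [-3.136, -0.001, 1.497]
contact_force: [-0.9, -0.2, -1.8]
finger_gap: 0.757
```

```bash
cat >> h.py <<'E'
def look(fn,cs,r=0.03,zlo=0.034,zhi=0.055):
    np.set_printoptions(suppress=True,precision=4)
    s,im,d=cap('wrist',fn); s2=telemetry.state(); print('drift',(s2['ee_pos']-s['ee_pos']).round(4))
    P=cloud('wrist',s,d); out=[]
    for c in cs:
        o=ring(P,c,r,zlo,zhi); print(o); out.append(o)
    return s2,out
E
python3 -c "
from h import *
s,o=look('w2.png',[(.467,.1035),(.4717,.1985)]); st(); plan([*o[0][0],0.012],1.488)"
```

```text
drift [0.0036 0.0008 0.0047]
(array([0.4669, 0.1035]), np.float64(0.01614733781935279), np.float64(0.038479870994704624), array([0.4668, 0.1032]), array([0.0372, 0.0374]), 767)
(array([0.4718, 0.1982]), np.float64(0.01616603619221418), np.float64(0.03863346546293189), array([0.4719, 0.1985]), array([0.0374, 0.0369]), 911)
t 1.85 [0.4663 0.1067 0.1195] [ 3.1387 -0.0027  1.4972] [-0.4  1.   0.6] 0.752
3 rows; dist 0.1075 yaw err 0.01
rot each [0.001, -0.001, 0.003]
off [[-0.12, 0.02, 3.58], [-0.11, 0.02, 3.58], [-0.11, 0.02, 3.58]]
```

View pics/w2.png

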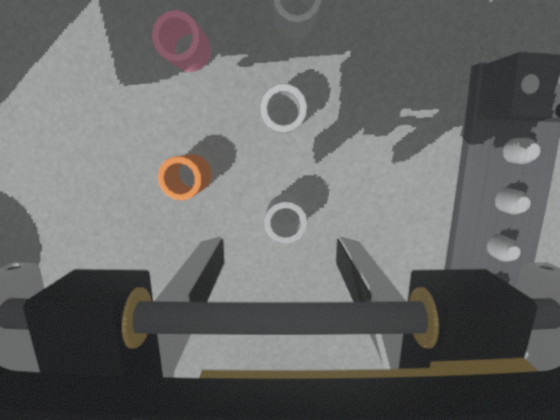

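The sleeve at (286,222) sits between the fingers. The measurement repeats to 0.1 mm, so I descend.

Request:
jog_arm:
  delta_rot:
    - [0,0,0.003]
    - [0,0,0.003]
    - [0,0,0.003]
    - [0,0,0]
  offset:
    - [-0.1,0,3.6]
    - [-0.1,0,3.6]
    - [-0.1,0,3.2]
    - [0,0,0]
  grip: [-0.5,-0.5,-0.5,-0.5]

```text
t: 2.25
ee_pos: [0.4787, 0.1097, 0.0284]
orientation: [3.112, -0.01, 1.495]
contact_force: [-0.7, 0.3, 0.2]
finger_gap: 0.745
```

```bash
python3 -c "
from h import *
st(); plan([.4669,.1035,0.013],1.488)"
```

```text
t 2.25 [0.4787 0.1097 0.0284] [ 3.1118 -0.0098  1.4946] [-0.7  0.3  0.2] 0.745
1 rows; dist 0.0204 yaw err 0.032
rot each [0.03, -0.01, 0.006]
off [[-0.73, -1.17, 1.5]]
```

Request:
jog_arm:
  delta_rot:
    - [0.03,-0.01,0.006]
    - [0,0,0]
  offset:
    - [-0.7,-1.2,0.5]
    - [0,0,0]
  grip: [-0.5,-0.5]

```text
t: 2.45
ee_pos: [0.4703, 0.1051, 0.0292]
orientation: [3.134, -0.001, 1.49]
contact_force: [0.0, -0.7, -0.1]
finger_gap: 0.753
```

```bash
python3 -c "
from h import *
st(); plan([.4669,.1035,0.013],1.488)"
```

```text
t 2.45 [0.4703 0.1051 0.0292] [ 3.1345e+00 -1.3000e-03  1.4904e+00] [ 0.  -0.7 -0.1] 0.753
1 rows; dist 0.0166 yaw err 0.0076
rot each [0.007, -0.001, 0.002]
off [[-0.19, -0.33, 1.62]]
```

Request:
jog_arm:
  delta_rot:
    - [0.007,0,0.002]
    - [0,0,0]
    - [0,0,0]
  offset:
    - [-0.2,-0.3,1.4]
    - [0,0,0.2]
    - [0,0,0]
  grip: [-0.5,-0.5,-0.5]

```text
t: 2.75
ee_pos: [0.4714, 0.1039, 0.0177]
orientation: [3.132, -0.003, 1.489]
contact_force: [-0.1, -0.3, 1.2]
finger_gap: 0.748
```

```bash
python3 -c "
from h import *
st(); plan([.4669,.1035,0.013],1.488)"
```

```text
t 2.75 [0.4714 0.1039 0.0177] [ 3.1315 -0.0034  1.4886] [-0.1 -0.3  1.2] 0.748
1 rows; dist 0.0065 yaw err 0.0106
rot each [0.01, -0.003, 0.001]
off [[-0.08, -0.45, 0.46]]
```

Request:
jog_arm:
  delta_rot:
    - [0.01,-0.003,0]
    - [0,0,0]
    - [0,0,0]
  offset:
    - [0,-0.5,0.4]
    - [0,0,0]
    - [0,0,0]
  grip: [-0.5,-0.5,-0.5]

```text
t: 3.05
ee_pos: [0.4663, 0.1043, 0.0138]
orientation: [-3.141, -0.0, 1.488]
contact_force: [-1.2, -0.1, -0.4]
finger_gap: 0.75
```

```bash
python3 -c "
from h import *
st(); plan([.4669,.1035,0.013],1.488)"
```

```text
t 3.05 [0.4663 0.1043 0.0138] [-3.1415e+00 -4.0000e-04  1.4883e+00] [-1.2 -0.1 -0.4] 0.75
1 rows; dist 0.0013 yaw err 0.0005
norot
off total cm [-0.08  0.06  0.08]
rot each [0.0, 0.0, 0.0]
off [[-0.08, 0.06, 0.08]]
```

Aligned. I close the gripper here.

Request:
jog_arm:
  delta_rot:
    - [0,0,0]
    - [0,0,0]
    - [0,0,0]
    - [0,0,0]
    - [0,0,0]
  offset:
    - [-0.08,0.05,0]
    - [0,0,0]
    - [0,0,0]
    - [0,0,0]
    - [0,0,0]
  grip: [1,1,1,1,1]

```text
t: 3.55
ee_pos: [0.4669, 0.1034, 0.0139]
orientation: [-3.142, -0.0, 1.488]
contact_force: [-0.1, -0.3, -0.2]
finger_gap: 0.413
```

```bash
python3 -c "
from h import *
st(); plan([.56,.07,0.13],1.488)"
```

```text
t 3.55 [0.4669 0.1034 0.0139] [-3.1416e+00 -4.0000e-04  1.4882e+00] [-0.1 -0.3 -0.2] 0.413
4 rows; dist 0.1526 yaw err 0.0004
norot
off total cm [ -2.55   9.56 -11.62]
rot each [0.0, 0.0, 0.0]
off [[-0.64, 2.39, -2.9], [-0.64, 2.39, -2.9], [-0.64, 2.39, -2.9], [-0.64, 2.39, -2.9]]
```

Request:
jog_arm:
  delta_rot:
    - [0,0,0]
    - [0,0,0]
    - [0,0,0]
    - [0,0,0]
    - [0,0,0]
  offset:
    - [0,0,-4]
    - [0,0,-4]
    - [-2,3,-3]
    - [-3.3,4,0]
    - [-3.3,4,0]
  grip: [1,1,1,1,1]

```text
t: 4.05
ee_pos: [0.5632, 0.013, 0.1228]
orientation: [-3.132, -0.0, 1.498]
contact_force: [0.1, 0.4, -2.1]
finger_gap: 0.41
```

```bash
python3 -c "
from h import *
st(); plan([.675,-.035,0.15],1.488)"
```

```text
t 4.05 [0.5632 0.013  0.1228] [-3.1317e+00 -5.0000e-04  1.4976e+00] [ 0.1  0.4 -2.1] 0.41
3 rows; dist 0.1246 yaw err 0.0138
rot each [-0.003, 0.0, 0.003]
off [[-1.32, 3.82, -0.95], [-1.31, 3.83, -0.93], [-1.3, 3.84, -0.92]]
```

Request:
jog_arm:
  delta_rot:
    - [-0.003,0,0.003]
    - [-0.003,0,0.003]
    - [-0.003,0,0.003]
    - [0,0,0]
    - [0,0,0]
  offset:
    - [-1.3,3.8,-0.9]
    - [-1.3,3.8,-0.9]
    - [-1.3,3.8,-0.9]
    - [0,0,0]
    - [0,0,0]
  grip: [1,1,1,1,1]

```text
t: 4.55
ee_pos: [0.6792, -0.0429, 0.1422]
orientation: [-3.132, 0.001, 1.481]
contact_force: [0.2, 0.7, -2.6]
finger_gap: 0.415
```

```bash
python3 -c "
from h import *
st()
s,o=look('w3.png',[(.6848,.1503),(.6806,.1044),(.6772,.0572),(.6732,.011),(.6705,-.035)],0.016,0.0315); st()"
```

```text
t 4.55 [ 0.6792 -0.0429  0.1422] [-3.1323e+00  6.0000e-04  1.4811e+00] [ 0.2  0.7 -2.6] 0.415
drift [-0.0003 -0.0001 -0.0003]
(array([0.6855, 0.143 ]), np.float64(0.0027672142686444557), np.float64(0.032549529158141355), array([0.6854, 0.142 ]), array([0.0079, 0.0029]), 27)
(array([0.6821, 0.1028]), np.float64(0.005913201630259285), np.float64(0.03442479137908672), array([0.6824, 0.1029]), array([0.0169, 0.0172]), 309)
(array([0.6779, 0.0561]), np.float64(0.006209449818177737), np.float64(0.03439392910028527), array([0.678 , 0.0566]), array([0.0174, 0.0182]), 307)
(array([0.6742, 0.0099]), np.float64(0.006049175655855955), np.float64(0.03439972347731282), array([0.6744, 0.0098]), array([0.0163, 0.0164]), 262)
(array([ 0.6705, -0.0366]), np.float64(0.005991308916281064), np.float64(0.03436890973323087), array([ 0.6704, -0.0366]), array([0.0161, 0.0164]), 231)
t 4.60 [ 0.6789 -0.0429  0.1418] [-3.1324  0.0011  1.4811] [ 0.1 -0.5 -3.2] 0.415
```

View pics/w3.png

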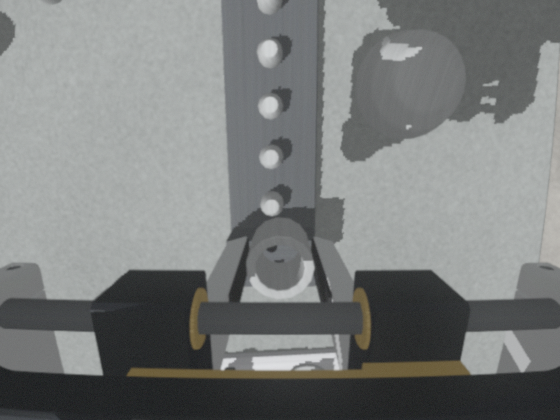

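Spigots measure 46.7 mm apart (47 stated), and the held sleeve shows at (280,262). I go above the -y end spigot at (0.6704, -0.0370).

```bash
python3 -c "
from h import *
st(); plan([.6704,-.037,0.065],1.488,step=3)"
```

```text
t 4.60 [ 0.6789 -0.0429  0.1418] [-3.1324e+00  1.1000e-03  1.4811e+00] [ 0.1 -0.5 -3.2] 0.415
3 rows; dist 0.0775 yaw err 0.0115
rot each [-0.003, 0.0, -0.002]
off [[0.17, -0.28, 2.56], [0.17, -0.29, 2.56], [0.17, -0.29, 2.56]]
```

Request:
jog_arm:
  delta_rot:
    - [-0.006,0,-0.003]
    - [-0.003,0,-0.003]
    - [0,0,0]
    - [0,0,0]
  offset:
    - [0.3,-0.5,2.5]
    - [0.2,-0.4,2.5]
    - [0,-0.2,2]
    - [0,0,0]
  grip: [1,1,1,1]

```text
t: 5.0
ee_pos: [0.6634, -0.0339, 0.0701]
orientation: [-3.14, 0.0, 1.49]
contact_force: [-0.7, 0.1, -3.3]
finger_gap: 0.411
```

```bash
python3 -c "
from h import *
st(); plan([.6704,-.037,0.058],1.488,step=3)"
```

```text
t 5.00 [ 0.6634 -0.0339  0.0701] [-3.1398e+00  5.0000e-04  1.4902e+00] [-0.7  0.1 -3.3] 0.411
1 rows; dist 0.0143 yaw err 0.0029
norot
off total cm [-0.26  0.73  1.21]
rot each [-0.002, 0.0, 0.002]
off [[-0.26, 0.73, 1.21]]
```

Request:
jog_arm:
  delta_rot:
    - [-0.002,0,0.002]
    - [0,0,0]
    - [0,0,0]
  offset:
    - [-0.3,0.7,0.9]
    - [0,0,0]
    - [0,0,0]
  grip: [1,1,1]

```text
t: 5.3
ee_pos: [0.6705, -0.0366, 0.0634]
orientation: [3.138, 0.001, 1.49]
contact_force: [-0.9, -0.8, -2.1]
finger_gap: 0.411
```

```bash
python3 -c "
from h import *
st(); plan([.6704,-.037,0.058],1.488,step=3)"
```

```text
t 5.30 [ 0.6705 -0.0366  0.0634] [3.1382e+00 5.0000e-04 1.4895e+00] [-0.9 -0.8 -2.1] 0.411
1 rows; dist 0.0054 yaw err 0.0038
rot each [0.003, 0.001, 0.002]
off [[-0.04, -0.01, 0.54]]
```

Request:
jog_arm:
  delta_rot:
    - [0.003,0,0]
    - [0,0,0]
    - [0,0,0]
  offset:
    - [0,0,0.6]
    - [0,-0.1,0.5]
    - [0,0,0]
  grip: [1,1,1]

```text
t: 5.6
ee_pos: [0.6711, -0.0368, 0.0542]
orientation: [3.137, 0.001, 1.489]
contact_force: [-0.1, -0.4, -1.7]
finger_gap: 0.408
```

```bash
python3 -c "
from h import *
st(); plan([.6704,-.037,0.028],1.488,step=3)"
```

```text
t 5.60 [ 0.6711 -0.0368  0.0542] [3.1369e+00 8.0000e-04 1.4894e+00] [-0.1 -0.4 -1.7] 0.408
1 rows; dist 0.0262 yaw err 0.0049
rot each [0.005, 0.001, 0.001]
off [[-0.02, -0.08, 2.62]]
```

Request:
jog_arm:
  delta_rot:
    - [0.005,0,0]
    - [0,0,0]
    - [0,0,0]
  offset:
    - [0,-0.15,0.8]
    - [0,-0.1,0.8]
    - [0,0,0]
  grip: [1,1,1]

```text
t: 5.9
ee_pos: [0.6686, -0.0367, 0.037]
orientation: [-3.141, 0.001, 1.489]
contact_force: [-0.0, -0.5, -2.1]
finger_gap: 0.414
```

```bash
python3 -c "
from h import *
st(); plan([.6704,-.037,0.028],1.488,step=3)"
```

```text
t 5.90 [ 0.6686 -0.0367  0.037 ] [-3.1411e+00  8.0000e-04  1.4892e+00] [-0.  -0.5 -2.1] 0.414
1 rows; dist 0.0092 yaw err 0.0016
norot
off total cm [-0.01  0.18  0.9 ]
rot each [0.0, 0.001, 0.001]
off [[-0.01, 0.18, 0.9]]
```

Request:
jog_arm:
  delta_rot:
    - [0,0,0]
    - [0,0,0]
    - [0,0,0]
  offset:
    - [0,0.15,0.7]
    - [0,0,0.2]
    - [0,0,0.1]
  grip: [1,1,1]

```text
t: 6.2
ee_pos: [0.6705, -0.037, 0.0278]
orientation: [3.141, 0.001, 1.489]
contact_force: [-3.6, 0.9, 8.0]
finger_gap: 0.414
```

```bash
python3 -c "
from h import *
st(); plan([.6704,-.037,0.028],1.488,step=3)"
```

```text
t 6.20 [ 0.6705 -0.037   0.0278] [3.1412e+00 9.0000e-04 1.4892e+00] [-3.6  0.9  8. ] 0.414
1 rows; dist 0.0002 yaw err 0.0015
norot
off total cm [-0.   -0.01 -0.02]
rot each [0.0, 0.001, 0.001]
off [[0.0, -0.01, -0.02]]
```

Fully home: 8 N contact at the expected height. Release and rise.

Request:
jog_arm:
  delta_rot:
    - [0,0,0]
    - [0,0,0]
    - [0,0,0]
    - [0,0,0]
    - [0,0,0]
  offset:
    - [0,0,0]
    - [0,0,0]
    - [0,0,-2]
    - [0,0,-4]
    - [0,0,-4.5]
  grip: [-0.3,-0.3,-0.3,-0.4,-0.5]

```text
t: 6.7
ee_pos: [0.6668, -0.0364, 0.1268]
orientation: [-3.128, 0.0, 1.489]
contact_force: [-0.5, -0.1, 0.3]
finger_gap: 0.735
```

```bash
python3 -c "
from h import *
st(); plan([.472,.198,0.12],1.488,step=4.9)"
```

```text
t 6.70 [ 0.6668 -0.0364  0.1268] [-3.1279  0.      1.4891] [-0.5 -0.1  0.3] 0.735
7 rows; dist 0.3048 yaw err 0.0137
rot each [-0.002, 0.0, 0.0]
off [[3.11, -3.04, 0.14], [3.11, -3.05, 0.13], [3.11, -3.05, 0.13], [3.11, -3.05, 0.12], [3.11, -3.05, 0.11]]
off [[3.11, -3.05, 0.11], [3.11, -3.05, 0.1]]
```

Request:
jog_arm:
  delta_rot:
    - [-0.008,0,0]
    - [-0.004,0,0]
    - [0,0,0]
    - [0,0,0]
    - [0,0,0]
  offset:
    - [3.1,-3,0]
    - [3.2,-3.1,0]
    - [3.2,-3.1,0]
    - [3.2,-3.1,0]
    - [3.2,-3.1,0.2]
  grip: [-0.5,-0.5,-0.5,-0.5,-0.5]

```text
t: 7.2
ee_pos: [0.534, 0.1347, 0.136]
orientation: [3.113, -0.001, 1.479]
contact_force: [1.2, 0.7, 0.4]
finger_gap: 0.752
```

```bash
python3 -c "
from h import *
st(); plan([.472,.198,0.12],1.488,step=4.9)"
```

```text
t 7.20 [0.534  0.1347 0.136 ] [ 3.1126e+00 -8.0000e-04  1.4791e+00] [1.2 0.7 0.4] 0.752
2 rows; dist 0.09 yaw err 0.0303
rot each [0.014, 0.0, -0.004]
off [[2.87, -3.4, 0.7], [2.89, -3.37, 0.75]]
```

Request:
jog_arm:
  delta_rot:
    - [0.014,0,-0.004]
    - [0.012,0,-0.004]
    - [0,0,0]
    - [0,0,0]
  offset:
    - [2.9,-3.4,0.7]
    - [2.9,-3.0,0.7]
    - [0,0,0]
    - [0,0,0]
  grip: [-0.5,-0.5,-0.5,-0.5]

```text
t: 7.6
ee_pos: [0.471, 0.2048, 0.1224]
orientation: [3.134, -0.004, 1.495]
contact_force: [-0.4, -0.3, -0.3]
finger_gap: 0.752
```

```bash
python3 -c "
from h import *
s,o=look('w4.png',[(.4717,.1985),(.4885,.279)]); st(); plan([*o[0][0],0.014],1.488,step=3)"
```

```text
drift [ 0.     -0.0001 -0.0001]
(array([0.4718, 0.1989]), np.float64(0.0161499194830863), np.float64(0.03851862924407609), array([0.4719, 0.1986]), array([0.0373, 0.0372]), 710)
(array([0.4881, 0.2796]), np.float64(0.016010175773119948), np.float64(0.0386962796653465), array([0.4879, 0.2796]), array([0.0371, 0.0365]), 815)
t 7.65 [0.471  0.2047 0.1223] [ 3.1347 -0.0048  1.494 ] [-0.7  0.3  0.2] 0.748
4 rows; dist 0.1085 yaw err 0.0103
rot each [0.002, -0.001, 0.001]
off [[-0.16, 0.01, 2.71], [-0.15, 0.02, 2.71], [-0.15, 0.02, 2.71], [-0.15, 0.03, 2.71]]
```

View pics/w4.png

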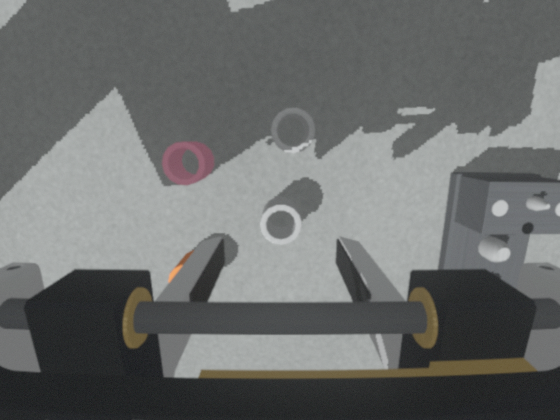

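The next sleeve is at (281,224), between the fingers. I descend with compensation for the drift seen last time.

Request:
jog_arm:
  delta_rot:
    - [0.007,-0.002,0]
    - [0.007,0,0]
    - [0.005,0,0]
    - [0,0,0]
    - [0,0,0]
  offset:
    - [-0.3,-0.2,2.8]
    - [-0.2,-0.2,2.8]
    - [-0.1,-0.2,2.8]
    - [0,-0.1,1.2]
    - [0,0,0]
  grip: [-0.5,-0.5,-0.5,-0.5,-0.5]

```text
t: 8.15
ee_pos: [0.4716, 0.1956, 0.0273]
orientation: [-3.14, -0.005, 1.486]
contact_force: [0.6, 0.9, 0.1]
finger_gap: 0.748
```

```bash
python3 -c "
from h import *
st(); plan([.4718,.1988,0.014],1.488,step=3)"
```

```text
t 8.15 [0.4716 0.1956 0.0273] [-3.1399 -0.0049  1.4858] [0.6 0.9 0.1] 0.748
1 rows; dist 0.0137 yaw err 0.0056
rot each [-0.002, -0.005, -0.002]
off [[0.31, 0.0, 1.33]]
```

Request:
jog_arm:
  delta_rot:
    - [0,-0.005,-0.002]
    - [0,0,0]
    - [0,0,0]
  offset:
    - [0.3,0,1.0]
    - [0,-0.1,0.3]
    - [0,0,0]
  grip: [-0.5,-0.5,-0.5]

```text
t: 8.45
ee_pos: [0.4741, 0.1987, 0.0163]
orientation: [3.138, -0.001, 1.486]
contact_force: [-0.1, -0.4, 0.3]
finger_gap: 0.751
```

```bash
python3 -c "
from h import *
st(); plan([.4718,.1988,0.014],1.488,step=3)"
```

```text
t 8.45 [0.4741 0.1987 0.0163] [ 3.138e+00 -1.300e-03  1.486e+00] [-0.1 -0.4  0.3] 0.751
1 rows; dist 0.0032 yaw err 0.0043
rot each [0.004, -0.001, -0.002]
off [[-0.01, -0.23, 0.23]]
```

Request:
jog_arm:
  delta_rot:
    - [0.004,0,-0.002]
    - [0,0,0]
    - [0,0,0]
  offset:
    - [0,-0.25,0.2]
    - [0,0,0]
    - [0,0,0]
  grip: [-0.5,-0.5,-0.5]

```text
t: 8.75
ee_pos: [0.4728, 0.1997, 0.0162]
orientation: [3.139, -0.003, 1.489]
contact_force: [-0.2, 0.0, 0.1]
finger_gap: 0.748
```

Request:
jog_arm:
  delta_rot:
    - [0,0,0]
    - [0,0,0]
    - [0,0,0]
    - [0,0,0]
    - [0,0,0]
  offset:
    - [0,0,0]
    - [0,0,0]
    - [0,0,0]
    - [0,0,0]
    - [0,0,0]
  grip: [1,1,1,1,1]

```text
t: 9.25
ee_pos: [0.4731, 0.2, 0.017]
orientation: [3.137, -0.003, 1.489]
contact_force: [0.4, -0.2, -0.3]
finger_gap: 0.423
```

```bash
python3 -c "
from h import *
st(); plan([.6742,.0097,0.11],1.488,step=4.9)"
```

```text
t 9.25 [0.4731 0.2    0.017 ] [ 3.1374 -0.0034  1.489 ] [ 0.4 -0.2 -0.3] 0.423
6 rows; dist 0.292 yaw err 0.0054
rot each [0.001, -0.001, 0.0]
off [[-2.88, 3.61, -1.54], [-2.88, 3.61, -1.54], [-2.88, 3.6, -1.55], [-2.88, 3.6, -1.55], [-2.88, 3.6, -1.55]]
off [[-2.88, 3.6, -1.55]]
```

Request:
jog_arm:
  delta_rot:
    - [0.004,0,0]
    - [0,0,0]
    - [0,0,0]
    - [0,0,0]
    - [0,0,0]
  offset:
    - [0,0,-4]
    - [0,0,-4.5]
    - [-2,3,-2]
    - [-3,3.8,0]
    - [-3,3.8,0]
  grip: [1,1,1,1,1]

```text
t: 9.75
ee_pos: [0.5689, 0.1131, 0.1219]
orientation: [-3.134, -0.002, 1.499]
contact_force: [-0.1, 0.9, -2.3]
finger_gap: 0.414
```

```bash
python3 -c "
from h import *
st(); plan([.6742,.0109,0.115],1.488,step=4.9)"
```

```text
t 9.75 [0.5689 0.1131 0.1219] [-3.1337e+00 -2.1000e-03  1.4992e+00] [-0.1  0.9 -2.3] 0.414
3 rows; dist 0.1469 yaw err 0.0139
rot each [-0.003, -0.001, 0.004]
off [[-3.15, 3.75, 0.19], [-3.13, 3.76, 0.2], [-3.12, 3.77, 0.22]]
```

Request:
jog_arm:
  delta_rot:
    - [-0.003,0,0.004]
    - [-0.003,0,0.004]
    - [-0.003,0,0.004]
    - [0,0,0]
    - [0,0,0]
  offset:
    - [-3.1,3.7,0.2]
    - [-3.1,3.7,0.2]
    - [-2.8,3.5,0.2]
    - [0,0,0]
    - [0,0,0]
  grip: [1,1,1,1,1]

```text
t: 10.25
ee_pos: [0.6766, 0.0055, 0.11]
orientation: [-3.139, -0.001, 1.48]
contact_force: [0.0, 0.6, -1.8]
finger_gap: 0.42
```

```bash
python3 -c "
from h import *
s,o=look('w5.png',[(.6860,.1503),(.6820,.1034),(.6780,.0565)],0.016,0.0315);plan([.6742,.0109,0.060],1.488,step=3)"
```

```text
drift [-0.0003 -0.0002 -0.0003]
(array([0.6859, 0.1493]), np.float64(0.006069907082834507), np.float64(0.034412941866911684), array([0.6859, 0.1495]), array([0.0176, 0.0184]), 411)
(array([0.6819, 0.1029]), np.float64(0.006232755349442695), np.float64(0.03440849802993362), array([0.6818, 0.1031]), array([0.018, 0.018]), 394)
(array([0.6781, 0.0566]), np.float64(0.006100890298372591), np.float64(0.03437380309277582), array([0.6784, 0.0566]), array([0.018 , 0.0172]), 335)
2 rows; dist 0.05 yaw err 0.0078
rot each [-0.001, 0.0, -0.004]
off [[0.27, -0.12, 2.48], [0.27, -0.12, 2.48]]
```

View pics/w5.png

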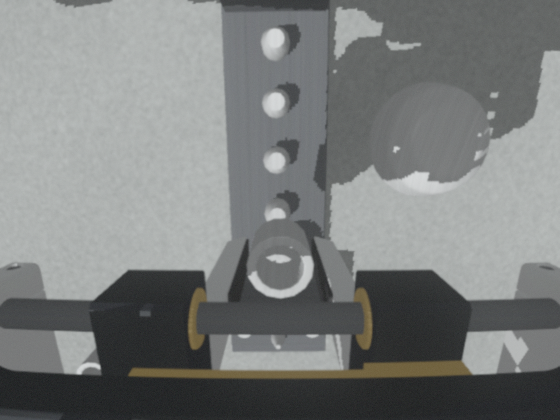

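Four spigots show at (275,42), (275,102), (275,160) and (275,210). The last is the target, partly under the held sleeve. Lowering onto it.

Request:
jog_arm:
  delta_rot:
    - [0,0,-0.004]
    - [0,0,-0.004]
    - [0,0,0]
    - [0,0,0]
  offset:
    - [0.3,-0.1,2.3]
    - [0.3,-0.1,2.1]
    - [0,0,0]
    - [0,0,0]
  grip: [1,1,1,1]

```text
t: 10.7
ee_pos: [0.6721, 0.0161, 0.0665]
orientation: [-3.14, -0.001, 1.494]
contact_force: [-0.4, 0.3, -0.8]
finger_gap: 0.417
```

```bash
python3 -c "
from h import *
st(); plan([.6742,.0109,0.057],1.488,step=3)"
```

```text
t 10.70 [0.6721 0.0161 0.0665] [-3.1395e+00 -9.0000e-04  1.4939e+00] [-0.4  0.3 -0.8] 0.417
1 rows; dist 0.011 yaw err 0.0063
rot each [-0.002, -0.001, 0.006]
off [[-0.5, 0.25, 0.95]]
```

Request:
jog_arm:
  delta_rot:
    - [-0.002,0,0.006]
    - [0,0,0]
    - [0,0,0]
  offset:
    - [-0.5,0.25,0.7]
    - [0,0,0]
    - [0,0,0]
  grip: [1,1,1]

```text
t: 11.0
ee_pos: [0.6752, 0.0117, 0.0626]
orientation: [3.137, -0.001, 1.489]
contact_force: [-0.8, -0.4, -1.9]
finger_gap: 0.417
```

```bash
python3 -c "
from h import *
st(); plan([.6742,.0109,0.057],1.488,step=3)"
```

```text
t 11.00 [0.6752 0.0117 0.0626] [ 3.1367e+00 -9.0000e-04  1.4892e+00] [-0.8 -0.4 -1.9] 0.417
1 rows; dist 0.0058 yaw err 0.0052
rot each [0.005, -0.001, 0.001]
off [[-0.09, -0.09, 0.56]]
```

Request:
jog_arm:
  delta_rot:
    - [0.005,0,0]
    - [0,0,0]
    - [0,0,0]
  offset:
    - [-0.1,-0.1,0.6]
    - [0,-0.1,0.5]
    - [0,0,0]
  grip: [1,1,1]

```text
t: 11.3
ee_pos: [0.6739, 0.0104, 0.0523]
orientation: [3.139, -0.001, 1.489]
contact_force: [-0.7, -0.4, -2.4]
finger_gap: 0.416
```

```bash
python3 -c "
from h import *
st(); plan([.6742,.0109,0.031],1.488,step=3)"
```

```text
t 11.30 [0.6739 0.0104 0.0523] [ 3.1394e+00 -9.0000e-04  1.4887e+00] [-0.7 -0.4 -2.4] 0.416
1 rows; dist 0.0213 yaw err 0.0025
norot
off total cm [0.05 0.02 2.13]
rot each [0.002, -0.001, 0.001]
off [[0.05, 0.02, 2.13]]
```

Request:
jog_arm:
  delta_rot:
    - [0.002,0,0]
    - [0,0,0]
    - [0,0,0]
  offset:
    - [0.05,0,0.7]
    - [0,-0.1,0.7]
    - [0,0,0]
  grip: [1,1,1]

```text
t: 11.6
ee_pos: [0.6726, 0.0109, 0.0367]
orientation: [-3.141, -0.001, 1.488]
contact_force: [-0.8, 0.3, -2.2]
finger_gap: 0.421
```

```bash
python3 -c "
from h import *
st(); plan([.6742,.0109,0.031],1.488,step=3)"
```

```text
t 11.60 [0.6726 0.0109 0.0367] [-3.1409e+00 -1.0000e-03  1.4885e+00] [-0.8  0.3 -2.2] 0.421
1 rows; dist 0.0059 yaw err 0.0013
norot
off total cm [0.01 0.16 0.57]
rot each [-0.001, -0.001, 0.0]
off [[0.01, 0.16, 0.57]]
```

Request:
jog_arm:
  delta_rot:
    - [0,0,0]
    - [0,0,0]
    - [0,0,0]
  offset:
    - [0,0.15,0.4]
    - [0,0,0.2]
    - [0,0,0.1]
  grip: [1,1,1]

```text
t: 11.9
ee_pos: [0.6745, 0.0107, 0.0311]
orientation: [3.142, -0.001, 1.489]
contact_force: [-2.9, -0.3, 4.2]
finger_gap: 0.418
```

```bash
python3 -c "
from h import *
st()"
```

```text
t 11.90 [0.6745 0.0107 0.0311] [ 3.1416e+00 -8.0000e-04  1.4886e+00] [-2.9 -0.3  4.2] 0.418
```

Request:
jog_arm:
  delta_rot:
    - [0,0,0]
    - [0,0,0]
    - [0,0,0]
    - [0,0,0]
    - [0,0,0]
  offset:
    - [0,0,0.05]
    - [0,0,0]
    - [0,0,-2]
    - [0,0,-4]
    - [0,0,-4.5]
  grip: [-0.3,-0.3,-0.3,-0.4,-0.5]

```text
t: 12.4
ee_pos: [0.6705, 0.011, 0.1282]
orientation: [-3.126, -0.001, 1.489]
contact_force: [1.2, -0.4, 0.8]
finger_gap: 0.735
```

```bash
python3 -c "
from h import *
st(); plan([.488,.279,0.12],1.488,step=4.9)"
```

```text
t 12.40 [0.6705 0.011  0.1282] [-3.1263e+00 -7.0000e-04  1.4885e+00] [ 1.2 -0.4  0.8] 0.735
7 rows; dist 0.3244 yaw err 0.0153
rot each [-0.002, 0.0, 0.0]
off [[3.6, -2.91, 0.16], [3.6, -2.91, 0.16], [3.6, -2.91, 0.15], [3.6, -2.91, 0.14], [3.6, -2.91, 0.14]]
off [[3.6, -2.91, 0.13], [3.6, -2.91, 0.12]]
```

Request:
jog_arm:
  delta_rot:
    - [0,0,0]
    - [0.006,0,0]
    - [0.006,0,-0.003]
    - [0.005,0,-0.003]
    - [0.005,0,0]
  offset:
    - [3.6,-2.9,0]
    - [3.7,-3,0.3]
    - [3.7,-3,0.3]
    - [3.7,-3,0.3]
    - [3.7,-3,0.4]
  grip: [-0.5,-0.5,-0.5,-0.5,-0.5]

```text
t: 12.9
ee_pos: [0.5447, 0.207, 0.1283]
orientation: [-3.133, -0.004, 1.483]
contact_force: [1.2, 0.0, 0.6]
finger_gap: 0.753
```

```bash
python3 -c "
from h import *
st(); plan([.488,.279,0.12],1.488,step=4.9)"
```

```text
t 12.90 [0.5447 0.207  0.1283] [-3.1325 -0.0035  1.4827] [1.2 0.  0.6] 0.753
2 rows; dist 0.092 yaw err 0.0111
rot each [-0.005, -0.002, -0.003]
off [[3.33, -3.14, 0.46], [3.34, -3.13, 0.44]]
```

Request:
jog_arm:
  delta_rot:
    - [-0.004,-0.002,-0.002]
    - [0,0,-0.002]
    - [0,0,0]
    - [0,0,0]
  offset:
    - [3.3,-3.1,0.5]
    - [2.7,-2.7,0.5]
    - [0,0,0]
    - [0,0,0]
  grip: [-0.5,-0.5,-0.5,-0.5]

```text
t: 13.3
ee_pos: [0.4868, 0.2797, 0.1191]
orientation: [-3.139, -0.005, 1.495]
contact_force: [-0.2, 0.7, -1.0]
finger_gap: 0.75
```

```bash
python3 -c "
from h import *
s,o=look('w6.png',[(.4881,.2796)]); st(); plan([*o[0][0],0.014],1.488,step=3)"
```

```text
drift [ 0.     -0.0001 -0.0001]
(array([0.4882, 0.2803]), np.float64(0.01616086419326303), np.float64(0.03859511207888122), array([0.4881, 0.2799]), array([0.0373, 0.0373]), 741)
t 13.35 [0.4868 0.2796 0.119 ] [-3.1382 -0.0055  1.4947] [-0.5  1.  -0.8] 0.748
4 rows; dist 0.105 yaw err 0.0093
rot each [-0.001, -0.001, 0.002]
off [[0.01, 0.04, 2.63], [0.01, 0.04, 2.63], [0.01, 0.04, 2.63], [0.02, 0.03, 2.63]]
```

View pics/w6.png

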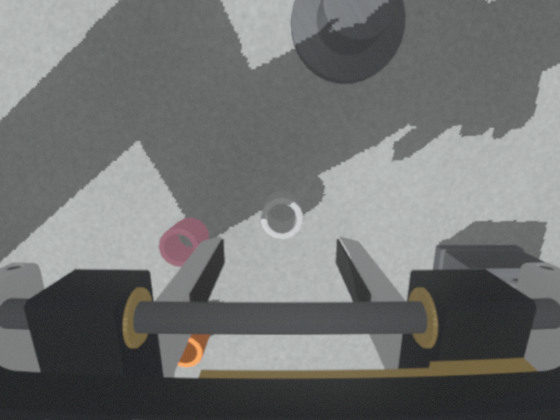

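The third sleeve is at (281,216), with the pink decoy clear of the left finger at (180,242). Descending.

Request:
jog_arm:
  delta_rot:
    - [0.003,-0.004,0]
    - [0.004,0,0]
    - [0.004,0,0]
    - [0,0,0]
    - [0,0,0]
  offset:
    - [0.1,-0.1,2.7]
    - [0.1,-0.2,2.7]
    - [0.1,-0.2,2.7]
    - [0,-0.1,1.8]
    - [0,0,0]
  grip: [-0.5,-0.5,-0.5,-0.5,-0.5]

```text
t: 13.85
ee_pos: [0.4886, 0.2789, 0.0199]
orientation: [-3.136, -0.004, 1.485]
contact_force: [-0.4, -0.1, 0.2]
finger_gap: 0.75
```

```bash
python3 -c "
from h import *
st(); plan([.4881,.280,0.014],1.488,step=3)"
```

```text
t 13.85 [0.4886 0.2789 0.0199] [-3.136  -0.0039  1.4849] [-0.4 -0.1  0.2] 0.75
1 rows; dist 0.006 yaw err 0.0075
rot each [-0.006, -0.004, -0.003]
off [[0.1, -0.06, 0.59]]
```

Request:
jog_arm:
  delta_rot:
    - [-0.006,-0.004,-0.003]
    - [0,0,0]
    - [0,0,0]
  offset:
    - [0.1,0,0.6]
    - [0,0,0.1]
    - [0,0,0]
  grip: [-0.5,-0.5,-0.5]

```text
t: 14.15
ee_pos: [0.4922, 0.2787, 0.0148]
orientation: [3.137, -0.001, 1.484]
contact_force: [0.3, -0.7, 0.2]
finger_gap: 0.749
```

Request:
jog_arm:
  delta_rot:
    - [0,0,0]
    - [0,0,0]
    - [0,0,0]
    - [0,0,0]
    - [0,0,0]
  offset:
    - [0,0,0]
    - [0,0,0]
    - [0,0,0]
    - [0,0,0]
    - [0,0,0]
  grip: [1,1,1,1,1]

```text
t: 14.65
ee_pos: [0.4939, 0.2796, 0.0178]
orientation: [3.132, -0.004, 1.484]
contact_force: [0.1, -0.1, -1.1]
finger_gap: 0.413
```

```bash
python3 -c "
from h import *
st(); plan([.678,.0565,0.11],1.488,step=4.9)"
```

```text
t 14.65 [0.4939 0.2796 0.0178] [ 3.1325 -0.0038  1.4845] [ 0.1 -0.1 -1.1] 0.413
7 rows; dist 0.3036 yaw err 0.0105
rot each [0.001, -0.001, -0.001]
off [[-2.94, 2.91, -1.3], [-2.95, 2.9, -1.3], [-2.95, 2.9, -1.31], [-2.95, 2.9, -1.31], [-2.95, 2.89, -1.31]]
off [[-2.95, 2.89, -1.31], [-2.96, 2.89, -1.31]]
```

Request:
jog_arm:
  delta_rot:
    - [0,0,0]
    - [0,0,0]
    - [0,0,0]
    - [0,0,0]
    - [0,0,0]
  offset:
    - [0,0,-4]
    - [0,0,-4.5]
    - [-2,2,-2]
    - [-3,3,0]
    - [-3.5,3.4,0]
  grip: [1,1,1,1,1]

```text
t: 15.15
ee_pos: [0.5662, 0.1898, 0.1242]
orientation: [3.138, -0.002, 1.496]
contact_force: [-0.0, 0.2, -1.4]
finger_gap: 0.41
```

```bash
python3 -c "
from h import *
st(); plan([.678,.056,0.115],1.488,step=4.9)"
```

```text
t 15.15 [0.5662 0.1898 0.1242] [ 3.1384e+00 -2.0000e-03  1.4961e+00] [-0.   0.2 -1.4] 0.41
4 rows; dist 0.1746 yaw err 0.0089
rot each [0.001, -0.001, 0.002]
off [[-3.13, 3.04, 0.23], [-3.12, 3.04, 0.23], [-3.11, 3.05, 0.23], [-3.11, 3.06, 0.23]]
```

Request:
jog_arm:
  delta_rot:
    - [0,0,0.002]
    - [0,0,0.002]
    - [0,0,0]
    - [0,0,0]
    - [0,0,0]
  offset:
    - [-3.2,3,0.2]
    - [-3.2,3.1,0.3]
    - [-3.2,3.1,0.3]
    - [-2.3,2.5,0.2]
    - [0,0,0]
  grip: [1,1,1,1,1]

```text
t: 15.65
ee_pos: [0.6797, 0.0514, 0.1122]
orientation: [3.137, 0.0, 1.487]
contact_force: [-0.1, -0.1, -1.6]
finger_gap: 0.409
```

```bash
python3 -c "
from h import *
s,o=look('w7.png',[(.6859,.1497),(.6820,.1034)],0.016,0.0315);st();plan([.678,.056,0.062],1.488,step=3)"
```

```text
drift [-0.0013  0.0018  0.0001]
(array([0.6856, 0.1498]), np.float64(0.006207771741626631), np.float64(0.034437626229637364), array([0.6855, 0.15  ]), array([0.0182, 0.017 ]), 384)
(array([0.682 , 0.1034]), np.float64(0.006121924216778079), np.float64(0.03435539003341248), array([0.6822, 0.1034]), array([0.0171, 0.0178]), 333)
t 15.70 [0.6785 0.0532 0.1123] [ 3.139  -0.0012  1.4883] [-0.7 -0.  -1.5] 0.414
2 rows; dist 0.0504 yaw err 0.0029
norot
off total cm [ 0.27 -0.08  5.03]
rot each [0.001, -0.001, 0.0]
off [[0.14, -0.04, 2.52], [0.14, -0.04, 2.52]]
```

View pics/w7.png

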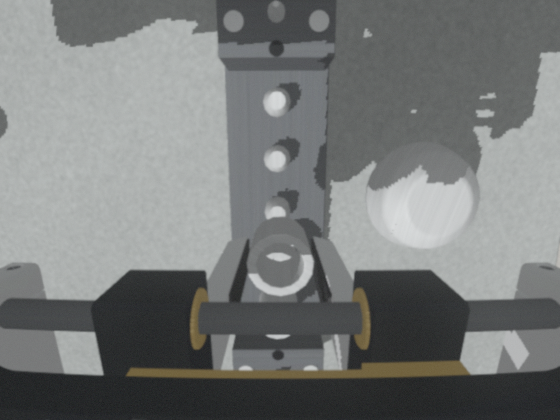

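The held sleeve is at (280,258), in the same relation to the hand as before. The two free spigots are at (275,102) and (275,160), and the target is at (277,210).

Request:
jog_arm:
  delta_rot:
    - [0,0,0]
    - [0,0,0]
    - [0,0,0]
    - [0,0,0]
  offset:
    - [0.1,0,2.5]
    - [0.1,0.1,2.0]
    - [0,0,0]
    - [0,0,0]
  grip: [1,1,1,1]

```text
t: 16.1
ee_pos: [0.6779, 0.0588, 0.0666]
orientation: [3.141, -0.003, 1.491]
contact_force: [1.2, 0.7, -1.2]
finger_gap: 0.408
```

```bash
python3 -c "
from h import *
st(); plan([.678,.056,0.059],1.488,step=3)"
```

```text
t 16.10 [0.6779 0.0588 0.0666] [ 3.1406 -0.0032  1.4911] [ 1.2  0.7 -1.2] 0.408
1 rows; dist 0.0081 yaw err 0.0045
rot each [0.001, -0.003, 0.003]
off [[-0.28, 0.04, 0.76]]
```

Request:
jog_arm:
  delta_rot:
    - [0.001,-0.003,0.003]
    - [0,0,0]
    - [0,0,0]
  offset:
    - [-0.3,0,0.6]
    - [0,0,0.2]
    - [0,0,0]
  grip: [1,1,1]

```text
t: 16.4
ee_pos: [0.6781, 0.0573, 0.0611]
orientation: [3.138, -0.001, 1.49]
contact_force: [-0.5, -0.9, -2.5]
finger_gap: 0.408
```

```bash
python3 -c "
from h import *
st(); plan([.678,.056,0.050],1.488,step=3)"
```

```text
t 16.40 [0.6781 0.0573 0.0611] [ 3.1380e+00 -5.0000e-04  1.4901e+00] [-0.5 -0.9 -2.5] 0.408
1 rows; dist 0.0112 yaw err 0.0042
rot each [0.004, -0.001, 0.002]
off [[-0.13, 0.0, 1.11]]
```

Request:
jog_arm:
  delta_rot:
    - [0.004,0,0.002]
    - [0,0,0]
    - [0,0,0]
  offset:
    - [-0.13,0,0.6]
    - [0,-0.1,0.5]
    - [0,0,0]
  grip: [1,1,1]

```text
t: 16.7
ee_pos: [0.6777, 0.0561, 0.0509]
orientation: [3.14, -0.001, 1.488]
contact_force: [0.6, -0.1, -2.7]
finger_gap: 0.412
```

```bash
python3 -c "
from h import *
st(); plan([.678,.056,0.031],1.488,step=3)"
```

```text
t 16.70 [0.6777 0.0561 0.0509] [ 3.1397e+00 -8.0000e-04  1.4879e+00] [ 0.6 -0.1 -2.7] 0.412
1 rows; dist 0.0199 yaw err 0.0021
norot
off total cm [-0.    0.03  1.99]
rot each [0.002, -0.001, 0.0]
off [[0.0, 0.03, 1.99]]
```

Request:
jog_arm:
  delta_rot:
    - [0,0,0]
    - [0,0,0]
    - [0,0,0]
  offset:
    - [0,0,0.7]
    - [0,0,0.7]
    - [0,0,0]
  grip: [1,1,1]

```text
t: 17.0
ee_pos: [0.6776, 0.0558, 0.0354]
orientation: [3.14, -0.001, 1.488]
contact_force: [-0.1, 0.5, -1.7]
finger_gap: 0.413
```

```bash
python3 -c "
from h import *
st(); plan([.678,.056,0.031],1.488,step=3)"
```

```text
t 17.00 [0.6776 0.0558 0.0354] [ 3.1400e+00 -7.0000e-04  1.4876e+00] [-0.1  0.5 -1.7] 0.413
1 rows; dist 0.0044 yaw err 0.0018
norot
off total cm [0.02 0.03 0.44]
rot each [0.002, -0.001, 0.0]
off [[0.02, 0.03, 0.44]]
```

Request:
jog_arm:
  delta_rot:
    - [0,0,0]
    - [0,0,0]
    - [0,0,0]
  offset:
    - [0,0,0.3]
    - [0,0,0.2]
    - [0,0,0.15]
  grip: [1,1,1]

```text
t: 17.3
ee_pos: [0.6779, 0.056, 0.0317]
orientation: [3.139, -0.001, 1.488]
contact_force: [-2.9, -1.0, 6.0]
finger_gap: 0.409
```

```bash
python3 -c "
from h import *
st()"
```

```text
t 17.30 [0.6779 0.056  0.0317] [ 3.1389e+00 -9.0000e-04  1.4877e+00] [-2.9 -1.   6. ] 0.409
```

Home. Release and go for the fourth sleeve, near (0.471, -0.142).

Request:
jog_arm:
  delta_rot:
    - [0,0,0]
    - [0,0,0]
    - [0,0,0]
    - [0,0,0]
    - [0,0,0]
  offset:
    - [0,0,0.05]
    - [0,0,0]
    - [0,0,-2]
    - [0,0,-4]
    - [0,0,-4.5]
  grip: [-0.3,-0.3,-0.3,-0.4,-0.5]

```text
t: 17.8
ee_pos: [0.6734, 0.0558, 0.1282]
orientation: [-3.128, 0.0, 1.488]
contact_force: [-0.2, 0.2, 0.8]
finger_gap: 0.737
```

```bash
python3 -c "
from h import *
st(); plan([.471,-.145,0.13],1.488,step=4.9)"
```

```text
t 17.80 [0.6734 0.0558 0.1282] [-3.1280e+00  5.0000e-04  1.4876e+00] [-0.2  0.2  0.8] 0.737
6 rows; dist 0.2851 yaw err 0.0136
rot each [-0.002, 0.0, 0.0]
off [[-3.62, -3.08, 0.01], [-3.62, -3.08, 0.01], [-3.62, -3.08, 0.0], [-3.61, -3.09, -0.01], [-3.61, -3.09, -0.02]]
off [[-3.61, -3.09, -0.02]]
```

Request:
jog_arm:
  delta_rot:
    - [0,0,0]
    - [0.004,0,0.003]
    - [0.004,0,0.003]
    - [0.004,0,0]
    - [0.004,0,0]
  offset:
    - [-3.6,-3,0]
    - [-3.6,-3.1,0.1]
    - [-3.6,-3.1,0.2]
    - [-3.6,-3.1,0.2]
    - [-3.6,-3.1,0.2]
  grip: [-0.5,-0.5,-0.5,-0.5,-0.5]

```text
t: 18.3
ee_pos: [0.5111, -0.112, 0.132]
orientation: [-3.139, 0.0, 1.491]
contact_force: [0.2, -1.1, -0.1]
finger_gap: 0.75
```

```bash
python3 -c "
from h import *
st(); plan([.471,-.145,0.13],1.488,step=4.9)"
```

```text
t 18.30 [ 0.5111 -0.112   0.132 ] [-3.1390e+00  1.0000e-04  1.4909e+00] [ 0.2 -1.1 -0.1] 0.75
2 rows; dist 0.052 yaw err 0.0039
norot
off total cm [-3.61 -3.73  0.21]
rot each [-0.001, 0.0, 0.001]
off [[-1.8, -1.87, 0.1], [-1.81, -1.86, 0.1]]
```

Request:
jog_arm:
  delta_rot:
    - [0,0,0]
    - [0,0,0]
    - [0,0,0]
    - [0,0,0]
  offset:
    - [-2,-2,0.2]
    - [-1,-1,0.2]
    - [0,0,0]
    - [0,0,0]
  grip: [-0.5,-0.5,-0.5,-0.5]

```text
t: 18.7
ee_pos: [0.4754, -0.1436, 0.1281]
orientation: [3.142, 0.001, 1.484]
contact_force: [0.5, 0.3, -0.1]
finger_gap: 0.751
```

```bash
python3 -c "
from h import *
s,o=look('w8.png',[(.471,-.143)]); st(); plan([*o[0][0],0.014],1.488,step=3)"
```

```text
drift [ 0.0002  0.0002 -0.    ]
(array([ 0.4707, -0.143 ]), np.float64(0.016155539444375457), np.float64(0.03858081482479492), array([ 0.4705, -0.1432]), array([0.0368, 0.0374]), 693)
t 18.75 [ 0.4755 -0.1434  0.1281] [-3.1413  0.0015  1.4847] [ 0.6 -0.4 -0.5] 0.75
4 rows; dist 0.1142 yaw err 0.0036
rot each [0.0, 0.0, -0.001]
off [[0.0, -0.12, 2.85], [0.0, -0.12, 2.85], [0.0, -0.12, 2.85], [0.0, -0.12, 2.85]]
```

View pics/w8.png

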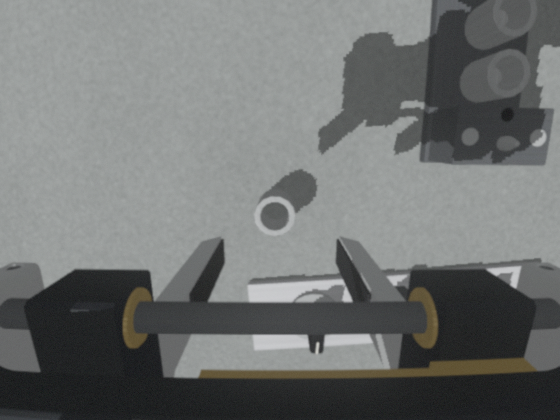

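The sleeve is at (275,215). The cover starts at row 270, clear of the pads. Descending.

Request:
jog_arm:
  delta_rot:
    - [0.003,0,0]
    - [0.004,0,0]
    - [0.004,0,0]
    - [0,0,0]
    - [0,0,0]
  offset:
    - [0,-0.3,2.8]
    - [0,-0.3,2.8]
    - [0,-0.3,2.8]
    - [0,-0.1,2.2]
    - [0,0,0]
  grip: [-0.5,-0.5,-0.5,-0.5,-0.5]

```text
t: 19.25
ee_pos: [0.473, -0.1384, 0.0206]
orientation: [-3.138, 0.001, 1.494]
contact_force: [-0.6, -0.4, 0.3]
finger_gap: 0.751
```

```bash
python3 -c "
from h import *
st(); plan([.4707,-.1431,0.014],1.488,step=3)"
```

```text
t 19.25 [ 0.473  -0.1384  0.0206] [-3.1376e+00  1.1000e-03  1.4944e+00] [-0.6 -0.4  0.3] 0.751
1 rows; dist 0.0084 yaw err 0.0076
rot each [-0.004, 0.001, 0.006]
off [[-0.48, -0.19, 0.66]]
```

Request:
jog_arm:
  delta_rot:
    - [-0.003,0,0.006]
    - [0,0,0]
    - [0,0,0]
  offset:
    - [-0.5,-0.3,0.5]
    - [0,-0.1,0.1]
    - [0,0,0]
  grip: [-0.5,-0.5,-0.5]

```text
t: 19.55
ee_pos: [0.4716, -0.1427, 0.0164]
orientation: [3.139, 0.002, 1.491]
contact_force: [-0.7, -0.2, 0.3]
finger_gap: 0.748
```

```bash
python3 -c "
from h import *
st(); plan([.4707,-.1431,0.014],1.488,step=3)"
```

```text
t 19.55 [ 0.4716 -0.1427  0.0164] [3.1389e+00 1.7000e-03 1.4911e+00] [-0.7 -0.2  0.3] 0.748
1 rows; dist 0.0026 yaw err 0.0045
rot each [0.003, 0.002, 0.003]
off [[-0.05, -0.08, 0.24]]
```

Request:
jog_arm:
  delta_rot:
    - [0.003,0.002,0.003]
    - [0,0,0]
    - [0,0,0]
    - [0,0,0]
    - [0,0,0]
  offset:
    - [0,-0.1,0.2]
    - [0,0,0]
    - [0,0,0]
    - [0,0,0]
    - [0,0,0]
  grip: [-0.5,1,1,1,1]

```text
t: 20.05
ee_pos: [0.4727, -0.1437, 0.0177]
orientation: [3.136, 0.002, 1.488]
contact_force: [-1.0, -0.6, 0.3]
finger_gap: 0.444
```

Request:
jog_arm:
  delta_rot:
    - [0,0,0]
  offset:
    - [0,0,0]
  grip: [1]

```text
t: 20.15
ee_pos: [0.4727, -0.1437, 0.0177]
orientation: [3.136, 0.002, 1.487]
contact_force: [-0.2, 0.4, -0.9]
finger_gap: 0.419
```

```bash
python3 -c "
from h import *
st(); plan([.4707,.1034,0.11],1.488,step=3)"
```

```text
t 20.15 [ 0.4727 -0.1437  0.0177] [3.1361e+00 1.6000e-03 1.4874e+00] [-0.2  0.4 -0.9] 0.419
9 rows; dist 0.2638 yaw err 0.0058
rot each [0.001, 0.0, 0.0]
off [[2.73, -0.24, -1.03], [2.73, -0.25, -1.03], [2.73, -0.25, -1.03], [2.73, -0.25, -1.03], [2.73, -0.25, -1.03]]
off [[2.73, -0.25, -1.03], [2.73, -0.25, -1.03], [2.73, -0.25, -1.03], [2.73, -0.25, -1.03]]
```

Request:
jog_arm:
  delta_rot:
    - [0.004,0,0]
    - [0,0,0]
    - [0,0,0]
    - [0,0,0]
    - [0,0,0]
  offset:
    - [0,0,-4]
    - [0,0,-4.5]
    - [2.5,2,-3]
    - [3.5,3,-0.3]
    - [3.5,3.2,0]
  grip: [1,1,1,1,1]

```text
t: 20.65
ee_pos: [0.5591, -0.0565, 0.1358]
orientation: [-3.134, -0.0, 1.477]
contact_force: [1.3, -0.9, -2.2]
finger_gap: 0.416
```

```bash
python3 -c "
from h import *
st(); plan([.682,.1028,0.115],1.488,step=4.9)"
```

```text
t 20.65 [ 0.5591 -0.0565  0.1358] [-3.1342 -0.      1.4774] [ 1.3 -0.9 -2.2] 0.416
5 rows; dist 0.2022 yaw err 0.0129
rot each [-0.001, 0.0, -0.002]
off [[3.4, 2.15, 0.4], [3.4, 2.16, 0.4], [3.39, 2.17, 0.41], [3.39, 2.17, 0.41], [3.38, 2.18, 0.41]]
```

Request:
jog_arm:
  delta_rot:
    - [0,0,-0.003]
    - [0,0,-0.003]
    - [0,0,-0.003]
    - [0,0,0]
    - [0,0,0]
  offset:
    - [3.4,2.2,0.2]
    - [3.4,2.2,0.3]
    - [3.4,2.2,0.4]
    - [3.4,2.2,0.4]
    - [2.2,1.5,0.4]
  grip: [1,1,1,1,1]

```text
t: 21.15
ee_pos: [0.6807, 0.0997, 0.1151]
orientation: [-3.133, 0.0, 1.488]
contact_force: [0.3, 0.1, -1.4]
finger_gap: 0.416
```

Request:
jog_arm:
  delta_rot:
    - [0,0,0]
    - [0,0,0]
  offset:
    - [0,0,0]
    - [0,0,0]
  grip: [1,1]

```text
t: 21.35
ee_pos: [0.6806, 0.1033, 0.1106]
orientation: [-3.128, 0.0, 1.493]
contact_force: [-0.0, -1.2, -2.9]
finger_gap: 0.42
```

```bash
python3 -c "
from h import *
s,o=look('w9.png',[(.6859,.1497)],0.016,0.0315);st();plan([.682,.1028,0.062],1.488,step=3)"
```

```text
drift [-0.0003 -0.0001 -0.0002]
(array([0.6857, 0.1503]), np.float64(0.0060644276031954405), np.float64(0.03434897755373073), array([0.6861, 0.1502]), array([0.0171, 0.0174]), 330)
t 21.40 [0.6802 0.1033 0.1104] [-3.1271 -0.0003  1.4923] [-0.6 -0.2 -3.6] 0.421
2 rows; dist 0.0485 yaw err 0.0151
rot each [-0.007, 0.0, 0.002]
off [[-0.02, 0.12, 2.42], [-0.02, 0.11, 2.42]]
```

View pics/w9.png

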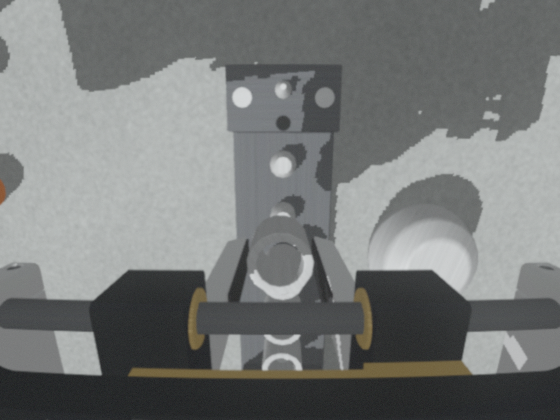

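The held sleeve is at (278,260), the target spigot just above it at (283,210), and the free end spigot at (283,163). Lowering.

Request:
jog_arm:
  delta_rot:
    - [-0.008,0,0.003]
    - [-0.004,0,0]
    - [0,0,0]
    - [0,0,0]
  offset:
    - [0,0.2,2.4]
    - [0,0.1,2.1]
    - [0,0,0]
    - [0,0,0]
  grip: [1,1,1,1]

```text
t: 21.8
ee_pos: [0.6816, 0.0981, 0.0667]
orientation: [-3.141, 0.001, 1.484]
contact_force: [-0.5, -0.5, -1.6]
finger_gap: 0.416
```

```bash
python3 -c "
from h import *
st(); plan([.682,.1028,0.059],1.488,step=3)"
```

```text
t 21.80 [0.6816 0.0981 0.0667] [-3.1410e+00  1.0000e-03  1.4839e+00] [-0.5 -0.5 -1.6] 0.416
1 rows; dist 0.009 yaw err 0.0043
rot each [-0.001, 0.001, -0.004]
off [[0.47, 0.0, 0.77]]
```

Request:
jog_arm:
  delta_rot:
    - [0,0,-0.004]
    - [0,0,0]
    - [0,0,0]
  offset:
    - [0.47,0,0.7]
    - [0,-0.1,0.1]
    - [0,0,0]
  grip: [1,1,1]

```text
t: 22.1
ee_pos: [0.682, 0.1019, 0.0619]
orientation: [3.138, 0.0, 1.486]
contact_force: [-0.0, -0.0, -2.6]
finger_gap: 0.418
```

```bash
python3 -c "
from h import *
st(); plan([.682,.1028,0.050],1.488,step=3)"
```

```text
t 22.10 [0.682  0.1019 0.0619] [3.1377e+00 4.0000e-04 1.4863e+00] [-0.  -0.  -2.6] 0.418
1 rows; dist 0.0119 yaw err 0.0043
rot each [0.004, 0.0, -0.002]
off [[0.09, -0.02, 1.19]]
```

Request:
jog_arm:
  delta_rot:
    - [0.004,0,-0.002]
    - [0,0,0]
    - [0,0,0]
  offset:
    - [0.1,0,0.6]
    - [0,-0.1,0.5]
    - [0,0,0]
  grip: [1,1,1]

```text
t: 22.4
ee_pos: [0.6819, 0.1033, 0.0515]
orientation: [3.139, 0.0, 1.489]
contact_force: [-0.2, -0.1, -2.0]
finger_gap: 0.416
```

```bash
python3 -c "
from h import *
st(); plan([.682,.1028,0.031],1.488,step=3)"
```

```text
t 22.40 [0.6819 0.1033 0.0515] [3.1395 0.     1.4888] [-0.2 -0.1 -2. ] 0.416
1 rows; dist 0.0206 yaw err 0.0023
norot
off total cm [-0.05  0.01  2.05]
rot each [0.002, 0.0, 0.001]
off [[-0.05, 0.01, 2.05]]
```

Request:
jog_arm:
  delta_rot:
    - [0,0,0]
    - [0,0,0]
    - [0,0,0]
  offset:
    - [-0.05,0,0.7]
    - [0,0,0.7]
    - [0,0,0]
  grip: [1,1,1]

```text
t: 22.7
ee_pos: [0.6817, 0.1029, 0.036]
orientation: [3.14, 0.0, 1.489]
contact_force: [0.1, 0.5, -1.9]
finger_gap: 0.421
```

```bash
python3 -c "
from h import *
st(); plan([.682,.1028,0.031],1.488,step=3)"
```

```text
t 22.70 [0.6817 0.1029 0.036 ] [3.140e+00 1.000e-04 1.489e+00] [ 0.1  0.5 -1.9] 0.421
1 rows; dist 0.005 yaw err 0.0019
norot
off total cm [-0.    0.03  0.5 ]
rot each [0.002, 0.0, 0.001]
off [[0.0, 0.03, 0.5]]
```

Request:
jog_arm:
  delta_rot:
    - [0,0,0]
    - [0,0,0]
    - [0,0,0]
  offset:
    - [0,0,0.35]
    - [0,0,0.2]
    - [0,0,0.15]
  grip: [1,1,1]

```text
t: 23.0
ee_pos: [0.6818, 0.1029, 0.0316]
orientation: [3.139, 0.0, 1.489]
contact_force: [-1.9, -0.3, 6.0]
finger_gap: 0.419
```

```bash
python3 -c "
from h import *
st()"
```

```text
t 23.00 [0.6818 0.1029 0.0316] [3.1393 0.     1.489 ] [-1.9 -0.3  6. ] 0.419
```

Request:
jog_arm:
  delta_rot:
    - [0,0,0]
    - [0,0,0]
    - [0,0,0]
    - [0,0,0]
    - [0,0,0]
  offset:
    - [0,0,0.05]
    - [0,0,0]
    - [0,0,-2]
    - [0,0,-4]
    - [0,0,-4.5]
  grip: [-0.3,-0.3,-0.3,-0.4,-0.5]

```text
t: 23.5
ee_pos: [0.678, 0.1025, 0.1285]
orientation: [-3.13, 0.002, 1.489]
contact_force: [1.2, -0.1, 0.4]
finger_gap: 0.737
```

```bash
python3 -c "
from h import *
st(); plan([.62,-.08,0.2],1.488,step=4.9)"
```

```text
t 23.50 [0.678  0.1025 0.1285] [-3.1296e+00  2.2000e-03  1.4889e+00] [ 1.2 -0.1  0.4] 0.737
5 rows; dist 0.2044 yaw err 0.0122
rot each [-0.002, 0.0, 0.0]
off [[-3.74, -0.87, -1.41], [-3.74, -0.87, -1.42], [-3.73, -0.87, -1.42], [-3.73, -0.86, -1.42], [-3.73, -0.86, -1.43]]
```

Request:
jog_arm:
  delta_rot:
    - [-0.002,0,0]
    - [-0.002,0,0]
    - [-0.002,0,0]
    - [-0.002,0,0]
    - [0,0,0]
  offset:
    - [-3.7,-0.9,-1.4]
    - [-3.7,-0.9,-1.4]
    - [-3.7,-0.9,-1.4]
    - [-3.7,-0.9,-1.4]
    - [-2.5,-0.5,-1.2]
  grip: [-0.5,-0.5,-0.5,-0.5,-0.5]

```text
t: 24.0
ee_pos: [0.6274, -0.0676, 0.2067]
orientation: [3.127, 0.001, 1.497]
contact_force: [0.2, -0.3, -1.2]
finger_gap: 0.748
```

Request:
jog_arm:
  delta_rot:
    - [0,0,0]
    - [0,0,0]
  offset:
    - [0,0,0]
    - [0,0,0]
  grip: [-0.5,-0.5]

```text
t: 24.2
ee_pos: [0.6281, -0.0714, 0.2095]
orientation: [3.12, 0.002, 1.492]
contact_force: [0.5, 0.2, -0.6]
finger_gap: 0.751
```

```bash
python3 -c "
from h import *
s,o=look('w10.png',[(.6859,.1497),(.682,.1034),(.678,.0565),(.6742,.0097),(.6704,-.037)],0.03,0.045,0.06);st()
cap('top','top1.png')
"
```

```text
drift [0.0001 0.0001 0.0001]
(array([0.6827, 0.1188]), np.float64(0.0033053460139362066), np.float64(0.052809206572849265), array([0.683 , 0.1205]), array([0.0089, 0.001 ]), 11)
(array([0.6815, 0.102 ]), np.float64(0.01606824560615176), np.float64(0.05244012380253546), array([0.6821, 0.1023]), array([0.0374, 0.0375]), 724)
(array([0.678 , 0.0586]), np.float64(0.017572199655775278), np.float64(0.05254129801383878), array([0.678 , 0.0613]), array([0.0374, 0.0503]), 678)
(array([0.674 , 0.0112]), np.float64(0.01768649023881405), np.float64(0.05257282601036417), array([0.6745, 0.0099]), array([0.0377, 0.0596]), 600)
(array([ 0.67  , -0.0395]), np.float64(0.018538791950117026), np.float64(0.052625935526309786), array([ 0.6707, -0.037 ]), array([0.037 , 0.0595]), 587)
t 24.25 [ 0.6282 -0.0713  0.2095] [3.1203 0.0023 1.4921] [ 0.  -0.2 -0.8] 0.751
```

View pics/w10.png

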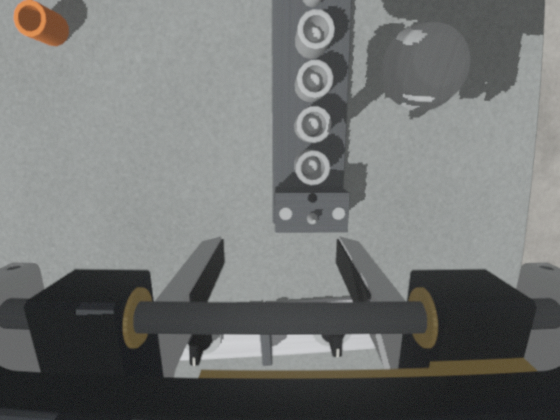

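View pics/top1.png

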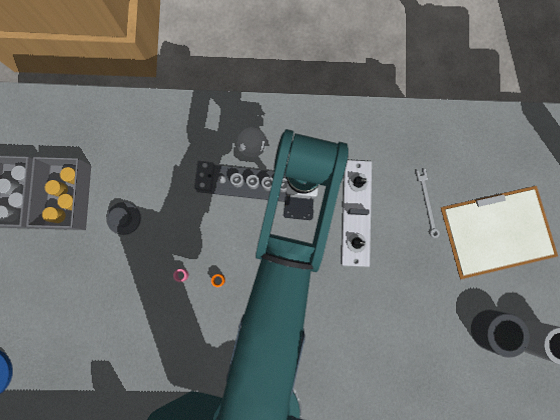

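Rims of all four sleeves stand at 52.5 mm measured, 54 mm after the camera's -1.5 mm bias. That means they are home, and no grey sleeve is left on the table. Next is the cover.

```bash
python3 -c "
from h import *
plan([.597,-.325,0.22],1.551,step=4.9)"
```

```text
6 rows; dist 0.2566 yaw err 0.0613
rot each [0.003, 0.0, -0.01]
off [[-4.27, -0.19, -0.18], [-4.27, -0.23, -0.18], [-4.26, -0.27, -0.18], [-4.26, -0.31, -0.18], [-4.26, -0.35, -0.18]]
off [[-4.25, -0.39, -0.18]]
```

Request:
jog_arm:
  delta_rot:
    - [0.004,0,-0.012]
    - [0.004,0,-0.012]
    - [0.004,0,-0.012]
    - [0.004,0,-0.012]
    - [0.004,0,-0.008]
  offset:
    - [-4.5,-0.2,-0.2]
    - [-4.5,-0.3,-0.2]
    - [-4.5,-0.3,-0.2]
    - [-4.5,-0.3,-0.2]
    - [-4.5,-0.3,-0.2]
  grip: [-0.5,-0.5,-0.5,-0.5,-0.5]

```text
t: 24.8
ee_pos: [0.6074, -0.2857, 0.2131]
orientation: [-3.136, -0.005, 1.576]
contact_force: [0.5, 0.7, 0.4]
finger_gap: 0.751
```

Request:
jog_arm:
  delta_rot:
    - [0,0,0]
    - [0,0,0]
    - [0,0,0]
  offset:
    - [-3,-0.3,0]
    - [0,0,0]
    - [0,0,0]
  grip: [-0.5,-0.5,-0.5]

```text
t: 25.1
ee_pos: [0.6049, -0.3188, 0.2076]
orientation: [-3.131, -0.008, 1.574]
contact_force: [0.5, 0.4, -0.5]
finger_gap: 0.75
```

```bash
python3 - <<'E'
from h import *
import pickle
s,im,d=cap('wrist','w11.png'); pickle.dump((s,im,d),open('w11.pkl','wb')); st()
P=cloud('wrist',s,d); X,Y,Z=P[...,0],P[...,1],P[...,2]
for nm,lo,hi in [('plate',0.003,0.012),('rib',0.036,0.046),('knob',0.0475,0.056)]:
    m=(Z>lo)&(Z<hi)&(Y<-0.2)&(Y>-0.36)&(X>.38)&(X<.8)
    m=cv2.morphologyEx(m.astype(np.uint8),cv2.MORPH_OPEN,np.ones((2,2)))
    nl,L,st_,c=cv2.connectedComponentsWithStats(m)
    for i in range(1,nl):
        if st_[i,4]<25: continue
        q=P[L==i][:,:3]; r=cv2.minAreaRect((q[:,:2]*1000).astype(np.float32))
        print(nm,c[i].round(),st_[i,4],'z',np.median(q[:,2]).round(4),'rect',np.round(r[0],1),np.round(r[1],1),round(r[2],2))
E
```

```text
t 25.15 [ 0.6048 -0.3186  0.2073] [-3.1303 -0.0082  1.5741] [-0.1  0.1  0.4] 0.75
plate [277. 157.] 13419 z nan rect [ 598.5 -282.9] [ 85.5 331.2] 85.02
rib [275. 159.] 668 z nan rect [ 598.8 -274.9] [65.  11.3] 85.52
rib [198. 158.] 60 z 0.0361 rect [ 507.7 -273.2] [35.   6.1] 71.09
rib [353. 164.] 48 z 0.0458 rect [ 684.8 -276.8] [23.9  1.1] 86.82
knob [190. 158.] 365 z nan rect [ 497.8 -272.3] [41.6 12.1] 66.1
knob [361. 162.] 374 z nan rect [ 698.8 -276.7] [35.8 21.2] 78.05
```

View pics/w11.png

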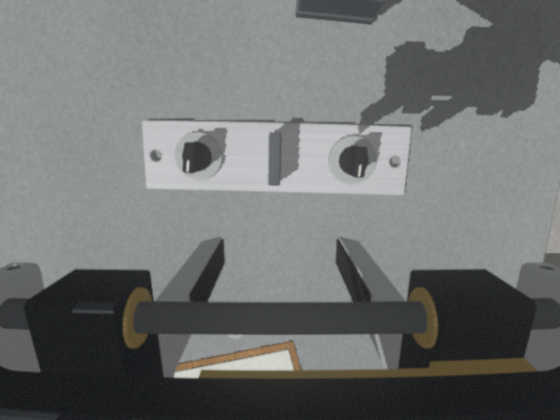

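The cover picture shows holes at (155,155) and (395,161), the rib at (275,158), and knobs at (193,157) and (357,162). I measure it by rays onto the plate plane, using holes and outline.

```bash
cat >> h.py <<'E'
def cover(name,s,im,roi,zt,b=185):
    """plate corners, hole centres by picture -> plane zt"""
    x0,x1,y0,y1=roi
    g=cv2.cvtColor(im,cv2.COLOR_RGB2GRAY); m=np.zeros_like(g); m[y0:y1,x0:x1]=(g[y0:y1,x0:x1]>b)*255
    m=cv2.morphologyEx(m,cv2.MORPH_CLOSE,np.ones((3,3)))
    cs,_=cv2.findContours(m,cv2.RETR_EXTERNAL,cv2.CHAIN_APPROX_NONE); c=max(cs,key=cv2.contourArea)
    W=onplane(name,s,c.reshape(-1,2),zt)[:,:2]*1000
    r=cv2.minAreaRect(W.astype(np.float32)); print('outline',np.round(r[0],1),np.round(r[1],1),round(r[2],2))
    return r
E
python3 - <<'E'
from h import *
import pickle
np.set_printoptions(suppress=True,precision=4)
s,im,d=pickle.load(open('w11.pkl','rb'))
g=cv2.cvtColor(im,cv2.COLOR_RGB2GRAY); print(g[170,150:260:10],g[100,150:260:20])
for b in (175,185,195): cover('wrist',s,im,(120,430,100,220),0.0068,b)
# holes: dark centroid
for u,v in [(155,155),(395,161)]:
    w=g[v-9:v+10,u-9:u+10]; print(w[9])
    mm=(w<150); n,L,S,C=cv2.connectedComponentsWithStats(mm.astype(np.uint8)); i=1+np.argmax(S[1:,4]); c=C[i]+[u-9,v-9]
    print(c,S[i,4],[onplane('wrist',s,[c],z)[0] for z in (0.008,0.0)])
P=cloud('wrist',s,d)
print('plate z',[P[v,u].round(4) for u,v in [(170,180),(230,180),(320,185),(380,180),(150,130),(400,135)]])
m=(P[...,2]>0.038)&(P[...,2]<0.046)&(abs(P[...,0]-.6)<.02)&(abs(P[...,1]+.275)<.06)
q=P[m]; r=cv2.minAreaRect((q[:,:2]*1000).astype(np.float32)); print('rib',len(q),q.mean(0),r)
E
```

```text
[200 199 198 185  65 103 174 190 197 195 198] [151 146 147 149 148 148]
outline [ 596.6 -271.6] [ 83.6 329.6] 88.77
outline [ 596.3 -271.7] [ 82.1 328.2] 88.82
outline [ 562.  -290.4] [ 41.  258.2] 88.95
[198 198 192 166 131 106  97  93  90  97 112 134 147 150 154 167 183 192
 196]
[154.8    155.5895] 95 [array([ 0.4466, -0.2687,  0.008 ]), array([ 0.4432, -0.2691,  0.    ])]
[192 190 176 141 111 111 129 143 147 147 147 145 147 152 166 184 191 191
 190]
[393.8202 161.8315] 89 [array([ 0.7447, -0.2754,  0.008 ]), array([ 0.7477, -0.2759,  0.    ])]
plate z [array([ 0.4629, -0.2996,  0.0059]), array([ 0.54  , -0.2995,  0.0062]), array([ 0.6536, -0.305 ,  0.0084]), array([ 0.7295, -0.2984,  0.0066]), array([ 0.4421, -0.2375,  0.0058]), array([ 0.7504, -0.2428,  0.0064])]
rib 667 [ 0.5965 -0.2702  0.0425] ((596.7116088867188, -271.1386413574219), (59.18122482299805, 13.577493667602539), 89.78143310546875)
```

Cover centre (0.5966, -0.2714), long axis along (1, -0.022). Outline, holes and rib agree, and the rib top checks at 44 mm.

```bash
python3 -c "
from h import *
plan([.5966,-.2714,0.09],1.549,step=4)"
```

```text
4 rows; dist 0.1267 yaw err 0.0288
rot each [-0.003, -0.002, 0.006]
off [[1.16, -0.17, 2.95], [1.16, -0.18, 2.94], [1.17, -0.2, 2.94], [1.17, -0.22, 2.94]]
```

Request:
jog_arm:
  delta_rot:
    - [-0.003,-0.002,0.007]
    - [0,-0.002,0.006]
    - [0,-0.002,0.006]
    - [0,0,0.004]
    - [0,0,0]
  offset:
    - [1.2,-0.3,3]
    - [1.2,-0.4,3]
    - [1.2,-0.4,3]
    - [1,-0.2,2]
    - [0,0,0]
  grip: [-0.3,-0.3,-0.3,-0.3,-0.3]

```text
t: 25.65
ee_pos: [0.5942, -0.2595, 0.0948]
orientation: [-3.136, -0.003, 1.563]
contact_force: [0.4, 0.1, -0.2]
finger_gap: 0.654
```

```bash
python3 - <<'E'
from h import *
s,im,d=cap('wrist','w12.png'); st()
P=cloud('wrist',s,d)
m=(P[...,2]>0.039)&(P[...,2]<0.046)&(abs(P[...,0]-.597)<.02)&(abs(P[...,1]+.271)<.06)
q=P[m]; r=cv2.minAreaRect((q[:,:2]*1000).astype(np.float32)); print('rib',len(q),q.mean(0),r)
plan([.5966,-.2714,0.014],1.549,step=3)
E
```

```text
t 25.70 [ 0.5952 -0.2605  0.0966] [-3.1387e+00 -1.5000e-03  1.5632e+00] [-0.2  0.4 -0.1] 0.652
rib 1212 [ 0.59664632 -0.26991748  0.04247018] ((596.7335205078125, -271.2152099609375), (60.15784454345703, 13.99141788482666), 88.376708984375)
3 rows; dist 0.0833 yaw err 0.0145
rot each [-0.001, 0.0, 0.005]
off [[-0.37, 0.06, 2.75], [-0.37, 0.06, 2.75], [-0.37, 0.06, 2.75]]
```

View pics/w12.png

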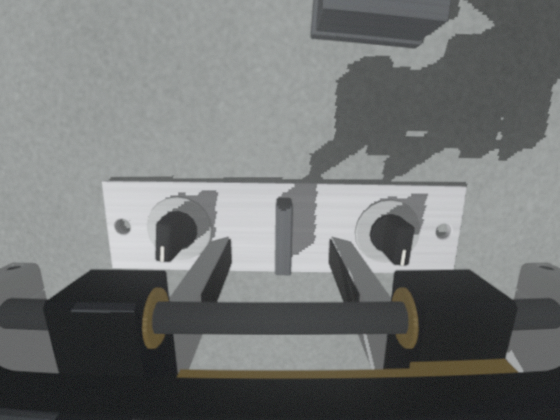

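The rib at (284,236) is centred between the fingers. Descending.

Request:
jog_arm:
  delta_rot:
    - [0.003,0,0.006]
    - [0.003,0,0.005]
    - [0.003,0,0.003]
    - [0,0,0]
  offset:
    - [-0.5,-0.1,2.4]
    - [-0.4,-0.2,2.4]
    - [-0.3,-0.2,1.8]
    - [0,0,0]
  grip: [-0.3,-0.3,-0.3,-0.3]

```text
t: 26.1
ee_pos: [0.5966, -0.2725, 0.0383]
orientation: [3.14, 0.006, 1.555]
contact_force: [0.4, 0.9, -0.1]
finger_gap: 0.648
```

```bash
python3 -c "
from h import *
st(); plan([.5966,-.2713,0.014],1.549,step=3)"
```

```text
t 26.10 [ 0.5966 -0.2725  0.0383] [3.1398 0.0064 1.555 ] [ 0.4  0.9 -0.1] 0.648
1 rows; dist 0.0243 yaw err 0.009
rot each [0.002, 0.006, 0.006]
off [[0.13, 0.0, 2.43]]
```

Request:
jog_arm:
  delta_rot:
    - [0.002,0.006,0.006]
    - [0,0,0]
    - [0,0,0]
  offset:
    - [0.1,-0.1,1.2]
    - [0,-0.1,0.9]
    - [0,0,0]
  grip: [-0.3,-0.3,-0.3]

```text
t: 26.4
ee_pos: [0.5982, -0.2724, 0.0214]
orientation: [3.134, 0.004, 1.55]
contact_force: [0.0, 0.1, 0.8]
finger_gap: 0.651
```

```bash
python3 -c "
from h import *
st(); plan([.5966,-.2713,0.014],1.549,step=3)"
```

```text
t 26.40 [ 0.5982 -0.2724  0.0214] [3.1339 0.0039 1.5497] [0.  0.1 0.8] 0.651
1 rows; dist 0.0077 yaw err 0.0086
rot each [0.008, 0.004, 0.001]
off [[0.11, -0.17, 0.74]]
```

Request:
jog_arm:
  delta_rot:
    - [0.008,0.004,0.001]
    - [0,0,0]
    - [0,0,0]
  offset:
    - [0.1,-0.2,0.6]
    - [0,0,0.1]
    - [0,0,0]
  grip: [-0.3,-0.3,-0.3]

```text
t: 26.7
ee_pos: [0.5972, -0.2718, 0.0156]
orientation: [3.14, 0.001, 1.549]
contact_force: [0.3, -0.2, -0.0]
finger_gap: 0.651
```

```bash
python3 -c "
from h import *
st(); plan([.5966,-.2713,0.014],1.549,step=3)"
```

```text
t 26.70 [ 0.5972 -0.2718  0.0156] [3.1400e+00 9.0000e-04 1.5489e+00] [ 0.3 -0.2 -0. ] 0.651
1 rows; dist 0.0018 yaw err 0.0019
norot
off total cm [ 0.04 -0.06  0.16]
rot each [0.002, 0.001, 0.0]
off [[0.04, -0.06, 0.16]]
```

Request:
jog_arm:
  delta_rot:
    - [0.002,0.001,0]
    - [0,0,0]
    - [0,0,0]
    - [0,0,0]
    - [0,0,0]
  offset:
    - [0.05,-0.05,0.1]
    - [0,0,0]
    - [0,0,0]
    - [0,0,0]
    - [0,0,0]
  grip: [1,1,1,1,1]

```text
t: 27.2
ee_pos: [0.5971, -0.2715, 0.0155]
orientation: [3.141, 0.0, 1.549]
contact_force: [0.7, 0.2, 1.0]
finger_gap: 0.257
```

Request:
jog_arm:
  delta_rot:
    - [0,0,0]
    - [0,0,0]
    - [0,0,0]
  offset:
    - [0,0,0]
    - [0,0,0]
    - [0,0,0]
  grip: [1,1,1]

```text
t: 27.5
ee_pos: [0.5969, -0.2715, 0.0155]
orientation: [3.141, 0.0, 1.549]
contact_force: [0.1, -0.2, 1.7]
finger_gap: 0.146
```

Gripped (13.7 mm gap for the 14 mm rib). Lift straight up.

Request:
jog_arm:
  delta_rot:
    - [0,0,0]
    - [0,0,0]
    - [0,0,0]
    - [0,0,0]
    - [0,0,0]
  offset:
    - [0,0,-1.5]
    - [0,0.1,-3]
    - [0,0.2,-4]
    - [0,0.2,-4]
    - [0,0.2,-4]
  grip: [1,1,1,1,1]

```text
t: 28.0
ee_pos: [0.5946, -0.2663, 0.165]
orientation: [-3.104, -0.02, 1.548]
contact_force: [0.6, 0.1, -8.3]
finger_gap: 0.146
```

```bash
python3 -c "
from h import *
st(); plan([.678,.0565,0.18],3.0586,step=3.5,ang=0.12)"
```

```text
t 28.00 [ 0.5946 -0.2663  0.165 ] [-3.1036 -0.0203  1.5483] [ 0.6  0.1 -8.3] 0.146
13 rows; dist 0.3337 yaw err 1.5104
rot each [-0.001, -0.003, -0.116]
off [[2.5, 0.58, -0.09], [2.41, 0.87, -0.09], [2.3, 1.14, -0.1], [2.15, 1.4, -0.11], [1.97, 1.64, -0.11]]
off [[1.77, 1.86, -0.12], [1.54, 2.05, -0.12], [1.29, 2.21, -0.12], [1.03, 2.35, -0.12], [0.75, 2.45, -0.12]]
off [[0.46, 2.52, -0.12], [0.16, 2.56, -0.12], [-0.14, 2.56, -0.12]]
```

```bash
python3 -c "
from h import *
plan([.594,-.266,0.175],1.549)"
```

```text
1 rows; dist 0.01 yaw err 0.0431
rot each [-0.038, -0.02, 0.0]
off [[0.05, -0.1, -0.99]]
```

Request:
jog_arm:
  delta_rot:
    - [-0.03,-0.018,0]
    - [0,0,-0.08]
    - [0,0,-0.116]
    - [0,0,-0.116]
    - [0,0,-0.116]
  offset:
    - [0,0,-1]
    - [2.5,0.5,0]
    - [2.4,0.8,0]
    - [2.3,1.1,0]
    - [2.2,1.4,0]
  grip: [1,1,1,1,1]

```text
t: 28.5
ee_pos: [0.6189, -0.169, 0.1735]
orientation: [-3.136, 0.001, 1.985]
contact_force: [-0.6, -1.3, -7.9]
finger_gap: 0.144
```

```bash
python3 -c "
from h import *
st(); plan([.678,.0565,0.18],3.0586,step=3.5,ang=0.12)"
```

```text
t 28.50 [ 0.6189 -0.169   0.1735] [-3.1358e+00  1.3000e-03  1.9855e+00] [-0.6 -1.3 -7.9] 0.144
9 rows; dist 0.2332 yaw err 1.0731
rot each [-0.001, 0.0, -0.119]
off [[2.03, 1.61, -0.08], [1.82, 1.84, -0.08], [1.59, 2.04, -0.08], [1.34, 2.22, -0.08], [1.06, 2.36, -0.08]]
off [[0.77, 2.47, -0.08], [0.47, 2.55, -0.08], [0.17, 2.58, -0.08], [-0.14, 2.59, -0.07]]
```

Request:
jog_arm:
  delta_rot:
    - [0,0,-0.119]
    - [0,0,-0.119]
    - [0,0,-0.119]
    - [0,0,-0.119]
    - [0,0,-0.119]
  offset:
    - [2.0,1.6,-0.1]
    - [1.8,1.8,-0.1]
    - [1.6,2.0,-0.1]
    - [1.3,2.2,-0.1]
    - [1.1,2.4,-0.1]
  grip: [1,1,1,1,1]

```text
t: 29.0
ee_pos: [0.6417, -0.0368, 0.1614]
orientation: [-3.129, -0.024, 2.606]
contact_force: [0.5, -0.1, -7.6]
finger_gap: 0.145
```

```bash
python3 -c "
from h import *
st(); plan([.678,.0565,0.18],3.0586,step=3.5,ang=0.12)"
```

```text
t 29.00 [ 0.6417 -0.0368  0.1614] [-3.1292 -0.0236  2.6056] [ 0.5 -0.1 -7.6] 0.145
4 rows; dist 0.1018 yaw err 0.4536
rot each [-0.002, -0.007, -0.113]
off [[0.42, 2.46, -0.49], [0.14, 2.5, -0.48], [-0.15, 2.5, -0.48], [-0.43, 2.46, -0.47]]
```

Request:
jog_arm:
  delta_rot:
    - [-0.003,-0.012,-0.113]
    - [-0.003,-0.01,-0.113]
    - [0,-0.005,-0.113]
    - [0,0,-0.1]
    - [0,0,0]
  offset:
    - [0.4,2.5,-0.7]
    - [0.1,2.5,-0.7]
    - [-0.2,2.4,-0.5]
    - [-0.4,2.0,-0.4]
    - [0,0,0]
  grip: [1,1,1,1,1]

```text
t: 29.5
ee_pos: [0.6694, 0.0606, 0.1668]
orientation: [-3.14, -0.022, 3.071]
contact_force: [-0.6, 1.2, -8.4]
finger_gap: 0.149
```

```bash
python3 -c "
from h import *
st(); plan([.678,.0565,0.16],3.0586,step=3.5,ang=0.12)"
```

```text
t 29.50 [0.6694 0.0606 0.1668] [-3.1404 -0.0216  3.071 ] [-0.6  1.2 -8.4] 0.149
1 rows; dist 0.0118 yaw err 0.0249
rot each [-0.001, -0.022, 0.012]
off [[-0.9, -0.35, 0.67]]
```

Request:
jog_arm:
  delta_rot:
    - [0,-0.022,0.012]
    - [0,0,0]
    - [0,0,0]
  offset:
    - [-0.9,-0.35,0.8]
    - [0,0,0.5]
    - [0,0,0]
  grip: [1,1,1]

```text
t: 29.8
ee_pos: [0.6732, 0.0568, 0.1455]
orientation: [-3.138, -0.011, 3.058]
contact_force: [-0.9, 0.4, -7.6]
finger_gap: 0.145
```

```bash
python3 - <<'E'
from h import *
import pickle
s,im,d=cap('wrist','w13.png'); pickle.dump((s,im,d),open('w13.pkl','wb')); st();cap('side','side1.png'); plan([.678,.0565,0.11],3.0586,step=2)
E
```

```text
t 29.85 [0.6732 0.0566 0.1455] [-3.1378 -0.0114  3.0582] [-0.5 -0.2 -8.8] 0.144
2 rows; dist 0.0368 yaw err 0.0101
rot each [-0.002, -0.005, 0.0]
off [[-0.22, 0.02, 1.83], [-0.21, 0.02, 1.83]]
```

View pics/w13.png

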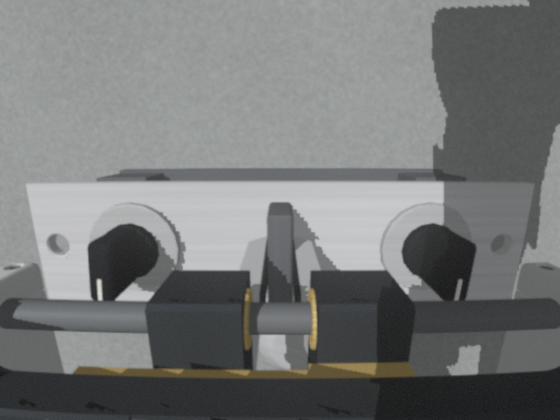

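View pics/side1.png

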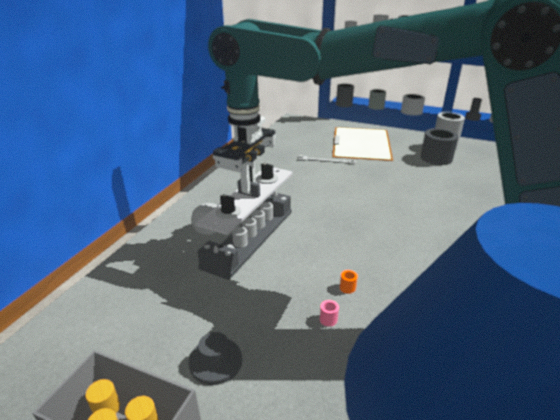

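The cover hangs level in the hand. Its holes are at (57,244) and (501,244), and the carrier peeks out behind it. I check how the holes sit relative to the TCP.

```bash
python3 - <<'E'
from h import *
import pickle
np.set_printoptions(suppress=True,precision=4)
s,im,d=pickle.load(open('w13.pkl','rb'))
g=cv2.cvtColor(im,cv2.COLOR_RGB2GRAY); cs=[]
for u,v in [(57,244),(501,244)]:
    w=g[v-14:v+15,u-14:u+15]; t,_=cv2.threshold(w.copy(),0,255,cv2.THRESH_OTSU)
    n,L,S,C=cv2.connectedComponentsWithStats((w<t).astype(np.uint8)); i=L[14,14] or 1+np.argmax(S[1:,4]); cs.append(C[i]+[u-14,v-14]); print(t,cs[-1],S[i])
p,R=s['ee_pos'],Ro.from_euler('xyz',s['orientation'])
o,dr=rays('wrist',s,cs); o=R.inv().apply(o-p); dr=R.inv().apply(dr)
for zt in (0.006,0.0075,0.009):
    q=o+dr*((zt-o[2])/dr[:,2])[:,None]; print(zt,q,'mid',q.mean(0),'sep',np.linalg.norm(q[1]-q[0]),'ang',np.arctan2(q[1,0]-q[0,0],q[1,1]-q[0,1]))
P=cloud('wrist',s,d)
for u,v in [(60,200),(500,200),(200,190),(350,190),(330,240)]: print(R.inv().apply(P[v,u]-p))
E
```

```text
163.0 [ 57.2622 243.7003] [  4   4  22  21 347]
100.0 [497.8736 242.6429] [  4   5  18  17 182]
0.006 [[ 0.002  -0.1482  0.006 ]
 [ 0.0027  0.1444  0.006 ]] mid [ 0.0023 -0.0019  0.006 ] sep 0.2925942513902707 ang 0.002576669007217344
0.0075 [[ 0.0014 -0.1494  0.0075]
 [ 0.0022  0.1456  0.0075]] mid [ 0.0018 -0.0019  0.0075] sep 0.29497952094171553 ang 0.002576669007217322
0.009 [[ 0.0009 -0.1506  0.009 ]
 [ 0.0016  0.1467  0.009 ]] mid [ 0.0013 -0.0019  0.009 ] sep 0.2973647904931605 ang 0.0025766690072173467
[ 0.0309 -0.1434  0.0092]
[0.0311 0.1423 0.0082]
[ 0.0372 -0.0504  0.0086]
[0.0373 0.0435 0.0081]
[0.0041 0.0324 0.0088]
```

Request:
jog_arm:
  delta_rot:
    - [-0.003,-0.009,0]
    - [0,0,0]
    - [0,0,0]
    - [0,0,0]
  offset:
    - [-0.4,0,1.6]
    - [-0.1,0,1.5]
    - [0,0,0.5]
    - [0,0,0]
  grip: [1,1,1,1]

```text
t: 30.3
ee_pos: [0.6787, 0.0548, 0.1105]
orientation: [-3.141, 0.001, 3.056]
contact_force: [-0.2, -1.0, -7.5]
finger_gap: 0.144
```

```bash
python3 -c "
from h import *
st(); plan([.678,.056,0.098],3.0586,step=2)"
```

```text
t 30.30 [0.6787 0.0548 0.1105] [-3.1410e+00  1.0000e-03  3.0563e+00] [-0.2 -1.  -7.5] 0.144
1 rows; dist 0.0126 yaw err 0.0026
norot
off total cm [0.08 0.11 1.25]
rot each [-0.001, 0.001, -0.002]
off [[0.08, 0.11, 1.25]]
```

Request:
jog_arm:
  delta_rot:
    - [0,0,-0.002]
    - [0,0,0]
    - [0,0,0]
  offset:
    - [0.1,0.1,0.8]
    - [0,0,0.3]
    - [0,0,0]
  grip: [1,1,1]

```text
t: 30.6
ee_pos: [0.6782, 0.056, 0.0999]
orientation: [-3.141, 0.002, 3.058]
contact_force: [-0.8, 0.2, -7.8]
finger_gap: 0.15
```

```bash
python3 -c "
from h import *
s,im,d=cap('wrist','w14.png'); st(); plan([.678,.056,0.09],3.0586,step=2)"
```

```text
t 30.65 [0.6781 0.056  0.0999] [-3.1412e+00  2.2000e-03  3.0583e+00] [-0.1  0.2 -7.9] 0.145
1 rows; dist 0.0099 yaw err 0.0023
norot
off total cm [ 0.01 -0.    0.99]
rot each [0.0, 0.002, 0.0]
off [[0.01, 0.0, 0.99]]
```

View pics/w14.png

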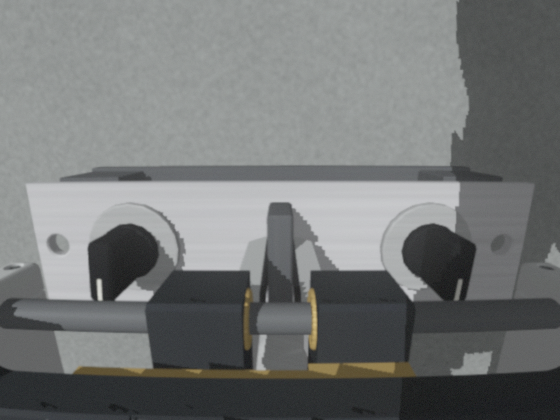

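The carrier shows symmetrically behind the cover (columns 63 to 500 against 27 to 533 for the cover). Descending onto the pins.

Request:
jog_arm:
  delta_rot:
    - [0,0.002,0]
    - [0,0,0]
    - [0,0,0]
  offset:
    - [0,0,0.5]
    - [0,0,0.5]
    - [0,0,0]
  grip: [1,1,1]

```text
t: 30.95
ee_pos: [0.6788, 0.0561, 0.0903]
orientation: [-3.141, 0.002, 3.059]
contact_force: [0.4, -0.4, -7.2]
finger_gap: 0.147
```

Request:
jog_arm:
  delta_rot:
    - [0,0,0]
    - [0,0,0]
  offset:
    - [0,0,0.4]
    - [0,0,0]
  grip: [1,1]

```text
t: 31.15
ee_pos: [0.6787, 0.0561, 0.0859]
orientation: [-3.141, 0.002, 3.058]
contact_force: [0.8, -0.1, -8.4]
finger_gap: 0.147
```

```bash
python3 -c "
from h import *
st(); plan([.678,.056,0.08],3.0586,step=2)"
```

```text
t 31.15 [0.6787 0.0561 0.0859] [-3.1414e+00  2.0000e-03  3.0585e+00] [ 0.8 -0.1 -8.4] 0.147
1 rows; dist 0.0059 yaw err 0.002
norot
off total cm [ 0.07 -0.02  0.59]
rot each [0.0, 0.002, 0.0]
off [[0.07, -0.02, 0.59]]
```

Request:
jog_arm:
  delta_rot:
    - [0,0.002,0]
    - [0,0,0]
  offset:
    - [0.05,0,0.4]
    - [0,0,0]
  grip: [1,1]

```text
t: 31.35
ee_pos: [0.6782, 0.0562, 0.0816]
orientation: [-3.141, -0.0, 3.058]
contact_force: [-1.0, -0.1, -8.6]
finger_gap: 0.147
```

Request:
jog_arm:
  delta_rot:
    - [0,0,0]
    - [0,0,0]
  offset:
    - [0,0,0.3]
    - [0,0,0]
  grip: [1,1]

```text
t: 31.55
ee_pos: [0.6783, 0.0562, 0.0784]
orientation: [-3.141, 0.0, 3.059]
contact_force: [-0.5, 0.5, -8.4]
finger_gap: 0.146
```

```bash
python3 -c "
from h import *
st(); plan([.678,.056,0.0735],3.0586,step=2)"
```

```text
t 31.55 [0.6783 0.0562 0.0784] [-3.1414e+00  1.0000e-04  3.0585e+00] [-0.5  0.5 -8.4] 0.146
1 rows; dist 0.0049 yaw err 0.0002
norot
off total cm [ 0.03 -0.02  0.49]
rot each [0.0, 0.0, 0.0]
off [[0.03, -0.02, 0.49]]
```

Request:
jog_arm:
  delta_rot:
    - [0,0,0]
    - [0,0,0]
  offset:
    - [0,0,0.3]
    - [0,0,0.1]
  grip: [1,1]

```text
t: 31.75
ee_pos: [0.6785, 0.0561, 0.0744]
orientation: [-3.141, 0.001, 3.059]
contact_force: [-0.3, -0.3, -7.9]
finger_gap: 0.152
```

Request:
jog_arm:
  delta_rot:
    - [0,0,0]
    - [0,0,0]
  offset:
    - [0,0,0.15]
    - [0,0,0]
  grip: [1,1]

```text
t: 31.95
ee_pos: [0.679, 0.0561, 0.0737]
orientation: [-3.142, 0.002, 3.058]
contact_force: [-0.3, -0.5, -7.9]
finger_gap: 0.148
```

```bash
python3 -c "
from h import *
st()"
```

```text
t 31.95 [0.679  0.0561 0.0737] [-3.1415e+00  2.2000e-03  3.0585e+00] [-0.3 -0.5 -7.9] 0.148
```

Request:
jog_arm:
  delta_rot:
    - [0,0,0]
    - [0,0,0]
  offset:
    - [0.05,0,0.15]
    - [0,0,0.1]
  grip: [1,1]

```text
t: 32.15
ee_pos: [0.6792, 0.0561, 0.0736]
orientation: [3.141, 0.005, 3.058]
contact_force: [-1.5, -0.5, -2.9]
finger_gap: 0.147
```

```bash
python3 -c "
from h import *
st()"
```

```text
t 32.15 [0.6792 0.0561 0.0736] [3.1415 0.0048 3.0585] [-1.5 -0.5 -2.9] 0.147
```

The cover is on the shoulders (weight partly taken, TCP 73.6 mm against 73.5 predicted). Release it.

Request:
jog_arm:
  delta_rot:
    - [0,0,0]
    - [0,0,0]
    - [0,0,0]
    - [0,0,0]
  offset:
    - [0,0,0]
    - [0,0,0]
    - [0,0,0]
    - [0,0,0]
  grip: [0.3,0,-0.3,-0.3]

```text
t: 32.55
ee_pos: [0.6835, 0.0562, 0.0803]
orientation: [3.14, 0.018, 3.058]
contact_force: [-0.9, -0.3, 0.5]
finger_gap: 0.455
```

```bash
python3 -c "
from h import *
st(); plan([.678,.056,0.18],3.0586,step=4)"
```

```text
t 32.55 [0.6835 0.0562 0.0803] [3.1403 0.018  3.0585] [-0.9 -0.3  0.5] 0.455
3 rows; dist 0.0999 yaw err 0.0181
rot each [0.0, 0.006, 0.0]
off [[0.12, -0.02, -3.33], [0.14, -0.02, -3.33], [0.16, -0.02, -3.33]]
```

Request:
jog_arm:
  delta_rot:
    - [0,0.009,0]
    - [0,0.005,0]
    - [0,0,0]
    - [0,0,0]
  offset:
    - [0.1,0,-3]
    - [0.1,0,-4]
    - [0,0,-4]
    - [0,0,0]
  grip: [-0.3,-0.3,-0.3,-0.3]

```text
t: 32.95
ee_pos: [0.6802, 0.0563, 0.1937]
orientation: [3.14, 0.003, 3.059]
contact_force: [-0.3, -0.1, 0.6]
finger_gap: 0.652
```

```bash
python3 - <<'E'
from h import *
import pickle
np.set_printoptions(suppress=True,precision=4)
s,im,d=cap('wrist','w15.png'); pickle.dump((s,im,d),open('w15.pkl','wb')); st(); cap('side','side2.png')
P=cloud('wrist',s,d)
q=P[(abs(P[...,2]-.066)<.006)&(abs(P[...,0]-.68)<.1)&(abs(P[...,1]-.056)<.2)]
A=np.c_[q[:,:2]-[.678,.056],np.ones(len(q))]
co=np.linalg.lstsq(A,q[:,2],rcond=None)[0]; r=q[:,2]-A@co; k=abs(r)<.0015
co=np.linalg.lstsq(A[k],q[k,2],rcond=None)[0]; print('plane top (expect .066)',co,k.sum())
print(cv2.minAreaRect((q[k][:,:2]*1000).astype(np.float32)))
m=(abs(P[...,2]-.1005)<.003)&(np.hypot(P[...,0]-.68,P[...,1]-.056)<.06); q=P[m]; print('rib',q.mean(0),cv2.minAreaRect((q[:,:2]*1000).astype(np.float32)))
E
```

```text
t 33.00 [0.679  0.0563 0.1903] [ 3.1407 -0.0018  3.0585] [ 0.4  0.2 -0.3] 0.647
plane top (expect .066) [-0.0001  0.0008  0.0649] 15670
((708.6103515625, 53.584991455078125), (330.6127014160156, 144.5531463623047), 85.25174713134766)
rib [0.678  0.0556 0.1006] ((678.8433837890625, 55.371864318847656), (13.330513000488281, 59.56875228881836), 85.53291320800781)
```

View pics/w15.png

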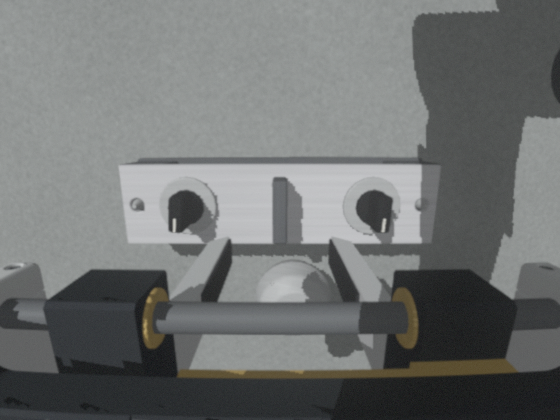

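View pics/side2.png

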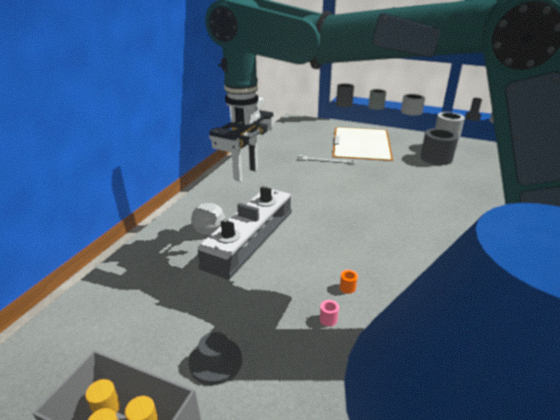

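The plate lies level, with its top at 64.9 mm measured (66 expected, with the known -1.5 mm bias), and the pins show in both holes at (137,204) and (421,205). Now the knobs.

```bash
python3 - <<'E'
from h import *
import pickle
np.set_printoptions(suppress=True,precision=4)
s,im,d=pickle.load(open('w15.pkl','rb'))
P=cloud('wrist',s,d)
for c in [(.687,.150),(.671,-.039)]:
    m=(P[...,2]>.104)&(P[...,2]<.114)&(np.hypot(P[...,0]-c[0],P[...,1]-c[1])<.03); q=P[m]; print(len(q),q.mean(0),cv2.minAreaRect((q[:,:2]*1000).astype(np.float32)))
plan([.6869,.1502,0.15],3.0586,step=4)
E
```

```text
545 [0.6857 0.1494 0.1082] ((686.304931640625, 149.93992614746094), (13.35834789276123, 34.037845611572266), 83.91688537597656)
580 [ 0.6701 -0.0376  0.1081] ((671.0066528320312, -38.252479553222656), (14.231685638427734, 34.297157287597656), 79.75176239013672)
3 rows; dist 0.1013 yaw err 0.007
rot each [0.0, -0.002, 0.0]
off [[-0.05, 3.14, 1.24], [-0.05, 3.14, 1.24], [-0.05, 3.14, 1.24]]
```

Request:
jog_arm:
  delta_rot:
    - [0,-0.002,0]
    - [0,-0.002,0]
    - [0,-0.002,0]
    - [0,0,0]
  offset:
    - [0,3.1,1.2]
    - [0,3.1,1.2]
    - [0,2.8,1.2]
    - [0,0,0]
  grip: [-0.2,-0.2,-0.2,-0.2]

```text
t: 33.45
ee_pos: [0.6825, 0.1466, 0.1412]
orientation: [-3.14, -0.012, 3.055]
contact_force: [-0.5, -0.3, -0.3]
finger_gap: 0.603
```

```bash
python3 -c "
from h import *
st(); plan([.6866,.1501,0.10],3.0586,step=3)"
```

```text
t 33.45 [0.6825 0.1466 0.1412] [-3.1395 -0.0117  3.0548] [-0.5 -0.3 -0.3] 0.603
2 rows; dist 0.0415 yaw err 0.0125
rot each [-0.001, -0.006, -0.002]
off [[-0.21, 0.19, 2.06], [-0.2, 0.19, 2.06]]
```

Request:
jog_arm:
  delta_rot:
    - [-0.001,-0.008,-0.003]
    - [0,-0.003,0]
    - [0,0,0]
  offset:
    - [-0.3,0.25,2]
    - [-0.1,0.1,1.8]
    - [0,0,0]
  grip: [-0.2,-0.2,-0.2]

```text
t: 33.75
ee_pos: [0.684, 0.1488, 0.0962]
orientation: [-3.137, -0.009, 3.059]
contact_force: [-0.2, -0.1, -0.3]
finger_gap: 0.603
```

```bash
python3 -c "
from h import *
st(); plan([.6866,.1501,0.086],3.0586,step=3)"
```

```text
t 33.75 [0.684  0.1488 0.0962] [-3.1368 -0.0085  3.0591] [-0.2 -0.1 -0.3] 0.603
1 rows; dist 0.0107 yaw err 0.0098
rot each [-0.005, -0.009, 0.001]
off [[-0.26, 0.16, 1.02]]
```

Request:
jog_arm:
  delta_rot:
    - [-0.005,-0.009,0]
    - [0,0,0]
    - [0,0,0]
  offset:
    - [-0.3,0.2,0.8]
    - [0,0,0.1]
    - [0,0,0]
  grip: [-0.2,-0.2,-0.2]

```text
t: 34.05
ee_pos: [0.687, 0.1486, 0.0861]
orientation: [-3.141, -0.0, 3.057]
contact_force: [0.5, -0.1, 0.4]
finger_gap: 0.602
```

```bash
python3 -c "
from h import *
st(); plan([.6866,.1501,0.086],3.0586,step=3)"
```

```text
t 34.05 [0.687  0.1486 0.0861] [-3.1412e+00 -4.0000e-04  3.0573e+00] [ 0.5 -0.1  0.4] 0.602
1 rows; dist 0.0015 yaw err 0.0014
norot
off total cm [0.05 0.14 0.01]
rot each [0.0, 0.0, -0.001]
off [[0.05, 0.14, 0.01]]
```

Request:
jog_arm:
  delta_rot:
    - [0,0,0]
    - [0,0,0]
    - [0,0,0]
    - [0,0,0]
    - [0,0,0]
  offset:
    - [0.05,0.15,0]
    - [0,0,0]
    - [0,0,0]
    - [0,0,0]
    - [0,0,0]
  grip: [0.3,0.6,1,1,1]

```text
t: 34.55
ee_pos: [0.6883, 0.15, 0.0897]
orientation: [3.141, 0.005, 3.057]
contact_force: [-0.4, -0.5, 0.8]
finger_gap: 0.211
```

Request:
jog_arm:
  delta_rot:
    - [0,0,0]
    - [0,0,0]
    - [0,0,0]
  offset:
    - [0,0,0]
    - [0,0,0]
    - [0,0,0]
  grip: [1,1,1]

```text
t: 34.85
ee_pos: [0.6884, 0.1503, 0.0898]
orientation: [3.141, 0.005, 3.057]
contact_force: [-0.4, -0.2, 0.2]
finger_gap: 0.147
```

```bash
python3 -c "
from h import *
s=st(); print(s['torque'])"
```

```text
t 34.85 [0.6884 0.1503 0.0898] [3.1405 0.0054 3.0568] [-0.4 -0.2  0.2] 0.147
[-0.01396311 -0.02287192  0.00226743]
```

Gripped, but the TCP is 1.8 mm off the knob axis and 4 mm high. I reopen a little, correct, and regrip before turning.

Request:
jog_arm:
  delta_rot:
    - [0,0,0]
    - [0,0,0]
    - [0,0.005,0]
    - [0,0,0]
    - [0,0,0]
  offset:
    - [0,0,0]
    - [0,0,0]
    - [0.2,0,0.5]
    - [0,0,0]
    - [0,0,0]
  grip: [0.4,0.4,0.4,0.4,0.4]

```text
t: 35.35
ee_pos: [0.6861, 0.1502, 0.0841]
orientation: [3.141, -0.001, 3.057]
contact_force: [0.8, -0.2, 0.7]
finger_gap: 0.298
```

```bash
python3 -c "
from h import *
s=st(); plan([.6866,.1503,0.086],3.0586,step=3)"
```

```text
t 35.35 [0.6861 0.1502 0.0841] [ 3.1409e+00 -5.0000e-04  3.0568e+00] [ 0.8 -0.2  0.7] 0.298
1 rows; dist 0.0019 yaw err 0.002
norot
off total cm [-0.05  0.01 -0.19]
rot each [0.001, 0.0, -0.002]
off [[-0.05, 0.01, -0.19]]
```

Request:
jog_arm:
  delta_rot:
    - [0,0,0]
    - [0,0,0]
    - [0,0,0]
    - [0,0,0]
  offset:
    - [0,0,0]
    - [0,0,0]
    - [0,0,0]
    - [0,0,0]
  grip: [1,1,1,1]

```text
t: 35.75
ee_pos: [0.686, 0.1504, 0.0839]
orientation: [3.141, -0.001, 3.057]
contact_force: [-0.4, -0.9, 0.3]
finger_gap: 0.147
```

Request:
jog_arm:
  delta_rot:
    - [0,0,0.1]
    - [0,0,0.12]
    - [0,0,0.12]
  offset:
    - [0,0,0]
    - [0,0,0]
    - [0,0,0]
  grip: [1,1,1]

```text
t: 36.05
ee_pos: [0.686, 0.1506, 0.0838]
orientation: [3.141, -0.001, 2.706]
contact_force: [0.2, -0.0, -0.9]
finger_gap: 0.148
```

```bash
python3 -c "
from h import *
s=st(); print(s['torque']); plan([.6866,.1502,0.085],s['orientation'][2])"
```

```text
t 36.05 [0.686  0.1506 0.0838] [ 3.1409e+00 -1.0000e-03  2.7055e+00] [ 0.2 -0.  -0.9] 0.148
[ 0.02496083 -0.0273542   0.03045963]
1 rows; dist 0.0014 yaw err 0.0012
norot
off total cm [-0.07 -0.02 -0.12]
rot each [0.001, -0.001, 0.0]
off [[-0.07, -0.02, -0.12]]
```

Request:
jog_arm:
  delta_rot:
    - [0,0,0.14]
    - [0,0,0.14]
    - [0,0,0.14]
    - [0,0,0.14]
    - [0,0,0.14]
  offset:
    - [0,0,0]
    - [0,0,0]
    - [0,0,0]
    - [0,0,0]
    - [0,0,0]
  grip: [1,1,1,1,1]

```text
t: 36.55
ee_pos: [0.6864, 0.1509, 0.0839]
orientation: [3.141, -0.001, 1.977]
contact_force: [0.7, -0.4, -0.1]
finger_gap: 0.149
```

Request:
jog_arm:
  delta_rot:
    - [0,0,0.14]
    - [0,0,0.14]
    - [0,0,0.14]
    - [0,0,0.14]
    - [0,0,0.14]
  offset:
    - [0,0,0]
    - [0,0,0]
    - [0,0,0]
    - [0,0,0]
    - [0,0,0]
  grip: [1,1,1,1,1]

```text
t: 37.05
ee_pos: [0.6868, 0.1509, 0.0839]
orientation: [3.141, -0.001, 1.249]
contact_force: [0.6, -0.1, 0.2]
finger_gap: 0.148
```

```bash
python3 -c "
from h import *
s=st(); print(s['torque']); plan([.6866,.1502,0.085],s['orientation'][2])"
```

```text
t 37.05 [0.6868 0.1509 0.0839] [ 3.1406e+00 -1.2000e-03  1.2489e+00] [ 0.6 -0.1  0.2] 0.148
[-0.06620332  0.11379419  0.0654673 ]
1 rows; dist 0.0013 yaw err 0.0015
norot
off total cm [-0.08  0.01 -0.11]
rot each [0.001, -0.001, 0.0]
off [[-0.08, 0.01, -0.11]]
```

Request:
jog_arm:
  delta_rot:
    - [0,0,0.14]
    - [0,0,0.14]
    - [0,0,0.14]
    - [0,0,0.1]
    - [0,0,0.05]
  offset:
    - [0,0,0]
    - [0,0,0]
    - [0,0,0]
    - [0,0,0]
    - [0,0,0]
  grip: [1,1,1,1,1]

```text
t: 37.55
ee_pos: [0.6871, 0.1507, 0.0839]
orientation: [3.141, -0.002, 0.654]
contact_force: [0.2, -0.1, -0.6]
finger_gap: 0.147
```

```bash
python3 -c "
from h import *
s=st(); print(s['torque'])"
```

```text
t 37.55 [0.6871 0.1507 0.0839] [ 3.1407e+00 -1.7000e-03  6.5400e-01] [ 0.2 -0.1 -0.6] 0.147
[-0.01066376  0.11339382  0.14377011]
```

Turned 2.40 rad so far. A little more to feel the stop.

Request:
jog_arm:
  delta_rot:
    - [0,0,0.05]
    - [0,0,0.05]
    - [0,0,0.03]
  offset:
    - [0,0,0]
    - [0,0,0]
    - [0,0,0]
  grip: [1,1,1]

```text
t: 37.85
ee_pos: [0.6873, 0.1509, 0.0839]
orientation: [3.14, -0.002, 0.524]
contact_force: [-0.4, -0.2, 0.0]
finger_gap: 0.152
```

```bash
python3 -c "
from h import *
s=st(); print(s['torque'])"
```

```text
t 37.85 [0.6873 0.1509 0.0839] [ 3.1401e+00 -2.3000e-03  5.2380e-01] [-0.4 -0.2  0. ] 0.152
[-0.03474068  0.16724535  0.66414375]
```

The moment rose to 0.66 N m, so it is at the stop. Release and rise, then unwind for the other knob.

Request:
jog_arm:
  delta_rot:
    - [0,0,0]
    - [0,0,0]
    - [0,0,0]
    - [0,0,0]
    - [0,0,0]
  offset:
    - [0,0,0]
    - [0,0,0]
    - [0,0,-2]
    - [0,0,-3.5]
    - [0,0,-3]
  grip: [0.2,-0.2,-0.2,-0.2,-0.2]

```text
t: 38.35
ee_pos: [0.6835, 0.15, 0.1633]
orientation: [-3.138, 0.012, 0.525]
contact_force: [-0.1, -0.0, -0.1]
finger_gap: 0.55
```

```bash
python3 - <<'E'
from h import *
np.set_printoptions(suppress=True,precision=4)
s,im,d=cap('wrist','w16.png'); st(); 
P=cloud('wrist',s,d)
for c in [(.687,.150),(.671,-.039)]:
    m=(P[...,2]>.104)&(P[...,2]<.114)&(np.hypot(P[...,0]-c[0],P[...,1]-c[1])<.03); q=P[m]; print(len(q),q.mean(0) if len(q) else 0,cv2.minAreaRect((q[:,:2]*1000).astype(np.float32)) if len(q)>5 else 0)
plan([.671,-.0385,0.16],3.0586,step=3,ang=0.14)
E
```

```text
t 38.40 [0.686  0.1504 0.17  ] [3.1413 0.0024 0.5249] [ 1.6 -0.3  3.6] 0.583
694 [0.6877 0.1509 0.1083] ((687.0631713867188, 150.50787353515625), (33.71341323852539, 13.98427963256836), 37.10535430908203)
0 0 0
19 rows; dist 0.1897 yaw err 2.5337
rot each [0.0, 0.0, -0.133]
off [[-0.57, 0.82, 0.05], [-0.67, 0.74, 0.05], [-0.76, 0.64, 0.05], [-0.84, 0.54, 0.05], [-0.9, 0.42, 0.05]]
off [[-0.95, 0.29, 0.05], [-0.98, 0.17, 0.05], [-1.0, 0.03, 0.05], [-0.99, -0.1, 0.05], [-0.97, -0.23, 0.05]]
off [[-0.93, -0.36, 0.05], [-0.87, -0.48, 0.05], [-0.8, -0.59, 0.05], [-0.72, -0.69, 0.05], [-0.62, -0.78, 0.05]]
off [[-0.51, -0.86, 0.05], [-0.39, -0.92, 0.05], [-0.27, -0.96, 0.05], [-0.14, -0.99, 0.05]]
```

View pics/w16.png

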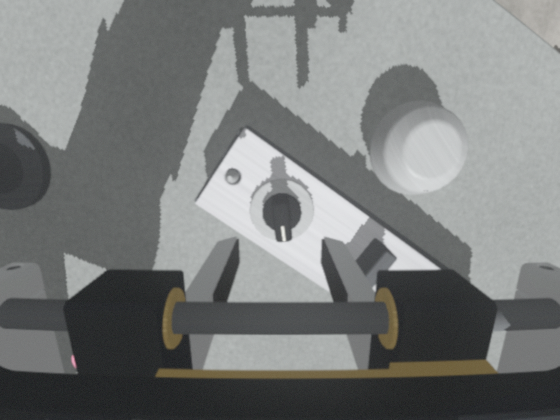

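The bar now lies at 37.1°, which is 138° (2.41 rad) clockwise from its start, so knob 1 is at its stop. Unwind and move to the other knob.

Request:
jog_arm:
  delta_rot:
    - [0,0,-0.133]
    - [0,0,-0.133]
    - [0,0,-0.133]
    - [0,0,-0.133]
    - [0,0,-0.133]
  offset:
    - [-0.6,0.8,0]
    - [-0.7,0.7,0]
    - [-0.8,0.6,0]
    - [-0.8,0.5,0]
    - [-0.9,0.4,0]
  grip: [-0.2,-0.2,-0.2,-0.2,-0.2]

```text
t: 38.9
ee_pos: [0.6826, 0.1014, 0.1728]
orientation: [3.136, -0.002, 1.219]
contact_force: [-0.4, -0.2, -0.8]
finger_gap: 0.603
```

Request:
jog_arm:
  delta_rot:
    - [0,0,-0.133]
    - [0,0,-0.133]
    - [0,0,-0.133]
    - [0,0,-0.133]
    - [0,0,-0.133]
  offset:
    - [-1,0.3,0]
    - [-1,0.2,0]
    - [-1,0,0]
    - [-1,-0.1,0]
    - [-1,-0.2,0]
  grip: [-0.2,-0.2,-0.2,-0.2,-0.2]

```text
t: 39.4
ee_pos: [0.6801, 0.048, 0.1698]
orientation: [3.137, 0.002, 1.914]
contact_force: [-0.4, -0.2, 0.1]
finger_gap: 0.6
```

Request:
jog_arm:
  delta_rot:
    - [0,0,-0.133]
    - [0,0,-0.133]
    - [0,0,-0.133]
    - [0,0,-0.133]
    - [0,0,-0.133]
  offset:
    - [-0.9,-0.4,0]
    - [-0.9,-0.5,0]
    - [-0.8,-0.6,0]
    - [-0.7,-0.7,0]
    - [-0.6,-0.8,0]
  grip: [-0.2,-0.2,-0.2,-0.2,-0.2]

```text
t: 39.9
ee_pos: [0.6777, -0.0047, 0.1666]
orientation: [3.141, 0.003, 2.608]
contact_force: [-0.4, -0.9, 0.6]
finger_gap: 0.598
```

```bash
python3 - <<'E'
from h import *
st();plan([.671,-.0385,0.16],3.0586,step=3,ang=0.14)
E
```

```text
t 39.90 [ 0.6777 -0.0047  0.1666] [3.141  0.0032 2.6082] [-0.4 -0.9  0.6] 0.598
4 rows; dist 0.0351 yaw err 0.4504
rot each [0.0, 0.001, -0.113]
off [[-0.28, -0.81, 0.17], [-0.19, -0.84, 0.17], [-0.1, -0.86, 0.17], [0.0, -0.86, 0.17]]
```

Request:
jog_arm:
  delta_rot:
    - [0,0.001,-0.113]
    - [0,0,-0.113]
    - [0,0,-0.113]
    - [0,0,-0.1]
    - [0,0,0]
  offset:
    - [-0.2,-0.8,0.2]
    - [-0.1,-0.9,0.2]
    - [0,-0.9,0.2]
    - [0,-0.7,0.2]
    - [0,0,0]
  grip: [-0.2,-0.2,-0.2,-0.2,-0.2]

```text
t: 40.4
ee_pos: [0.6678, -0.0401, 0.1553]
orientation: [-3.14, 0.001, 3.065]
contact_force: [0.9, 0.6, -0.1]
finger_gap: 0.599
```

```bash
python3 - <<'E'
from h import *
np.set_printoptions(suppress=True,precision=4)
s,im,d=cap('wrist','w17.png'); st(); 
P=cloud('wrist',s,d)
for c in [(.687,.150),(.671,-.039)]:
    m=(P[...,2]>.104)&(P[...,2]<.114)&(np.hypot(P[...,0]-c[0],P[...,1]-c[1])<.03); q=P[m]; print(len(q),q.mean(0) if len(q) else 0,cv2.minAreaRect((q[:,:2]*1000).astype(np.float32)) if len(q)>5 else 0)
plan([.671,-.0387,0.10],3.0586,step=3,ang=0.14)
E
```

```text
t 40.45 [ 0.6679 -0.0396  0.1555] [-3.1408  0.0008  3.0641] [ 0.5  0.5 -0.4] 0.6
693 [0.6858 0.1477 0.1082] ((686.6961059570312, 149.4033203125), (34.87123489379883, 14.20848560333252), 37.95295333862305)
733 [ 0.6684 -0.0393  0.1083] ((669.3643188476562, -39.36113739013672), (13.994441032409668, 34.420921325683594), 78.77816009521484)
2 rows; dist 0.0556 yaw err 0.0057
rot each [0.0, 0.0, 0.003]
off [[-0.15, 0.06, 2.77], [-0.15, 0.06, 2.77]]
```

View pics/w17.png

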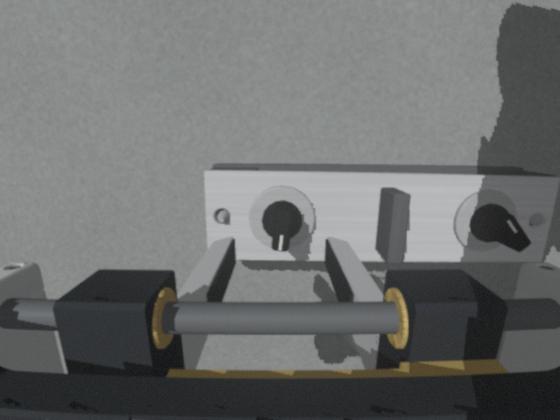

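The second knob is at (282,222), with its bar at -11°. Knob 1 keeps its turned angle at (500,227).

Request:
jog_arm:
  delta_rot:
    - [0,0,0.05]
    - [0,0,0.05]
    - [0,0,0.01]
    - [0,0,0]
  offset:
    - [-0.2,0.05,2.2]
    - [-0.1,0,2.2]
    - [-0.1,0,1.2]
    - [0,0,0]
  grip: [-0.2,-0.2,-0.2,-0.2]

```text
t: 40.85
ee_pos: [0.6734, -0.0382, 0.0991]
orientation: [3.141, 0.005, 2.945]
contact_force: [-0.6, 0.4, -0.4]
finger_gap: 0.599
```

```bash
python3 -c "
from h import *
st(); plan([.6703,-.0390,0.085],2.95,step=3)"
```

```text
t 40.85 [ 0.6734 -0.0382  0.0991] [3.1411 0.0047 2.9445] [-0.6  0.4 -0.4] 0.599
1 rows; dist 0.0145 yaw err 0.0072
rot each [0.0, 0.005, -0.005]
off [[0.29, -0.14, 1.41]]
```

Request:
jog_arm:
  delta_rot:
    - [0,0.005,-0.004]
    - [0,0.002,0]
    - [0,0,0]
  offset:
    - [0.3,-0.1,1]
    - [0.1,0,0.3]
    - [0,0,0]
  grip: [0,0.2,0.4]

```text
t: 41.15
ee_pos: [0.67, -0.0379, 0.0869]
orientation: [3.141, -0.0, 2.95]
contact_force: [0.6, -0.3, 1.4]
finger_gap: 0.379
```

```bash
python3 -c "
from h import *
st(); plan([.6703,-.0390,0.085],2.95,step=3)"
```

```text
t 41.15 [ 0.67   -0.0379  0.0869] [ 3.1409e+00 -4.0000e-04  2.9498e+00] [ 0.6 -0.3  1.4] 0.379
1 rows; dist 0.0022 yaw err 0.0008
norot
off total cm [-0.05 -0.1   0.19]
rot each [0.001, 0.0, 0.0]
off [[-0.05, -0.1, 0.19]]
```

Request:
jog_arm:
  delta_rot:
    - [0,0,0]
    - [0,0,0]
    - [0,0,0]
    - [0,0,0]
    - [0,0,0]
  offset:
    - [-0.05,-0.1,0.2]
    - [0,0,0]
    - [0,0,0]
    - [0,0,0]
    - [0,0,0]
  grip: [0.4,0.4,1,1,1]

```text
t: 41.65
ee_pos: [0.6715, -0.0392, 0.0871]
orientation: [3.14, 0.004, 2.95]
contact_force: [0.2, -0.3, -2.1]
finger_gap: 0.148
```

Request:
jog_arm:
  delta_rot:
    - [0,0,0]
    - [0,0,0.1]
    - [0,0,0.12]
  offset:
    - [0,0,0]
    - [0,0,0]
    - [0,0,0]
  grip: [1,1,1]

```text
t: 41.95
ee_pos: [0.6714, -0.0397, 0.0872]
orientation: [3.141, 0.003, 2.723]
contact_force: [-0.5, -1.4, -0.8]
finger_gap: 0.149
```

```bash
python3 -c "
from h import *
s=st(); print(s['torque'])"
```

```text
t 41.95 [ 0.6714 -0.0397  0.0872] [3.1408 0.0034 2.7229] [-0.5 -1.4 -0.8] 0.149
[-0.12374521  0.04550665  0.07890002]
```

Request:
jog_arm:
  delta_rot:
    - [0,0,0.14]
    - [0,0,0.14]
    - [0,0,0.14]
    - [0,0,0.14]
    - [0,0,0.14]
  offset:
    - [0,0,0]
    - [0,0,0]
    - [0,0,0]
    - [0,0,0]
    - [0,0,0]
  grip: [1,1,1,1,1]

```text
t: 42.45
ee_pos: [0.6703, -0.0407, 0.0871]
orientation: [-3.141, 0.003, 1.994]
contact_force: [-0.4, -0.2, 0.9]
finger_gap: 0.148
```

Request:
jog_arm:
  delta_rot:
    - [0,0,0.14]
    - [0,0,0.14]
    - [0,0,0.14]
    - [0,0,0.14]
    - [0,0,0.14]
  offset:
    - [0,0,0]
    - [0,0,0]
    - [0,0,0]
    - [0,0,0]
    - [0,0,0]
  grip: [1,1,1,1,1]

```text
t: 42.95
ee_pos: [0.6689, -0.0408, 0.0871]
orientation: [-3.14, 0.004, 1.266]
contact_force: [-0.3, 0.4, -0.2]
finger_gap: 0.149
```

Request:
jog_arm:
  delta_rot:
    - [0,0,0.14]
    - [0,0,0.14]
    - [0,0,0.14]
    - [0,0,0.1]
    - [0,0,0.08]
  offset:
    - [0,0,0]
    - [0,0,0]
    - [0,0,0]
    - [0,0,0]
    - [0,0,0]
  grip: [1,1,1,1,1]

```text
t: 43.45
ee_pos: [0.6678, -0.0401, 0.0871]
orientation: [-3.14, 0.005, 0.641]
contact_force: [-0.5, -0.3, 0.8]
finger_gap: 0.15
```

```bash
python3 -c "
from h import *
s=st(); print(s['torque'])"
```

```text
t 43.45 [ 0.6678 -0.0401  0.0871] [-3.1404  0.0054  0.6405] [-0.5 -0.3  0.8] 0.15
[-0.00953642  0.10978759  0.20558722]
```

Request:
jog_arm:
  delta_rot:
    - [0,0,0.05]
    - [0,0,0.05]
    - [0,0,0.03]
  offset:
    - [0,0,0]
    - [0,0,0]
    - [0,0,0]
  grip: [1,1,1]

```text
t: 43.75
ee_pos: [0.6677, -0.0401, 0.0872]
orientation: [3.141, 0.006, 0.51]
contact_force: [-0.5, -0.2, -0.3]
finger_gap: 0.161
```

```bash
python3 -c "
from h import *
s=st(); print(s['torque'])"
```

```text
t 43.75 [ 0.6677 -0.0401  0.0872] [3.1412 0.0064 0.5102] [-0.5 -0.2 -0.3] 0.161
[-0.12449206  0.09255922  0.84746976]
```

At the stop (0.85 N m). Release, rise and check.

Request:
jog_arm:
  delta_rot:
    - [0,0,0]
    - [0,0,0]
    - [0,0,0]
    - [0,0,0]
    - [0,0,0]
  offset:
    - [0,0,0]
    - [0,0,0]
    - [0,0,-2]
    - [0,0,-4]
    - [0,0,-4.5]
  grip: [0.2,-0.2,-0.2,-0.2,-0.2]

```text
t: 44.25
ee_pos: [0.6636, -0.0392, 0.1844]
orientation: [-3.13, 0.022, 0.512]
contact_force: [0.9, -0.7, -0.5]
finger_gap: 0.546
```

Request:
jog_arm:
  delta_rot:
    - [0,0,0]
    - [0,0,0]
    - [0,0,0]
    - [0,0,0]
    - [0,0,0]
  offset:
    - [-3,2,-3]
    - [-3,2,-2]
    - [-3,2,0]
    - [0,0,0]
    - [0,0,0]
  grip: [-0.2,-0.2,-0.2,-0.2,-0.2]

```text
t: 44.75
ee_pos: [0.6181, -0.1384, 0.2488]
orientation: [3.14, 0.008, 0.515]
contact_force: [0.0, 0.4, 0.0]
finger_gap: 0.598
```

```bash
cat > fin.py <<'E'
from h import *
import sys
np.set_printoptions(suppress=True,precision=4)
s,im,d=cap('wrist',sys.argv[1]); st(); cap('top','top_'+sys.argv[1]); cap('side','side_'+sys.argv[1])
P=cloud('wrist',s,d)
for c in [(.687,.150),(.671,-.039)]:
    m=(P[...,2]>.104)&(P[...,2]<.114)&(np.hypot(P[...,0]-c[0],P[...,1]-c[1])<.03); q=P[m]; print(len(q),q.mean(0) if len(q) else 0,cv2.minAreaRect((q[:,:2]*1000).astype(np.float32)) if len(q)>5 else 0)
m=(abs(P[...,2]-.1005)<.003)&(np.hypot(P[...,0]-.68,P[...,1]-.056)<.05); q=P[m]; print('rib',q.mean(0),cv2.minAreaRect((q[:,:2]*1000).astype(np.float32)))
dx=P[...,0]-.679;dy=P[...,1]-.0555; yy=dy*.9965+dx*.083; xx=dx*.9965-dy*.083
k=(abs(P[...,2]-.065)<.004)&(abs(xx)<.05)&(abs(yy)<.175); q=P[k]
A=np.c_[xx[k],yy[k],np.ones(k.sum())]; print('plane',np.linalg.lstsq(A,q[:,2],rcond=None)[0],k.sum()); print(cv2.minAreaRect((q[:,:2]*1000).astype(np.float32)))
E
python3 fin.py w18.png
```

```text
t 44.80 [ 0.6181 -0.1384  0.2485] [3.1401 0.0091 0.5154] [-0.7  0.3  0.6] 0.601
321 [0.6812 0.1438 0.1082] ((681.4241943359375, 144.64479064941406), (20.448780059814453, 14.462545394897461), 37.913326263427734)
492 [ 0.67   -0.0399  0.1083] ((669.8365478515625, -39.56915283203125), (35.006675720214844, 14.162890434265137), 37.544342041015625)
rib [0.6787 0.0543 0.1006] ((678.3720092773438, 55.11742401123047), (15.33607292175293, 60.18003845214844), 84.57933807373047)
plane [0.0007 0.0013 0.065 ] 13621
((678.2396240234375, 56.49211120605469), (331.3515930175781, 85.00045013427734), 84.91991424560547)
```

View pics/w18.png

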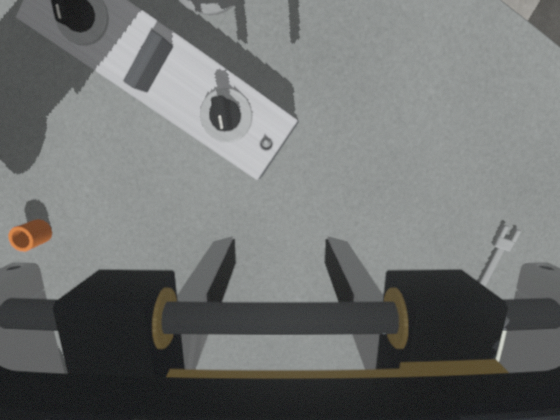

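View pics/side_w18.png

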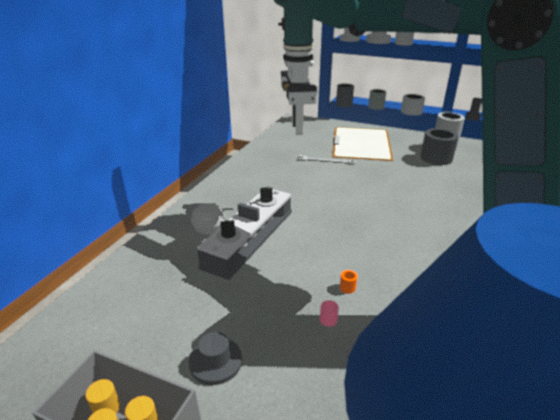

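Both bars lie at 37.5–38°, which is 2.4 rad from 0. The cover is centred on the carrier to within 1 mm, level, and 0.6° or less off in yaw. The robot is clear, so I hand in.

```bash
python3 -c "
from h import *
st(); print(env.sign_off())"
```

```text
t 44.90 [ 0.6182 -0.1372  0.2474] [-3.1414  0.0101  0.5172] [-0.6  0.4  0.3] 0.6
the job is handed in; nothing more can be done
None
```

The job is done and handed in at 44.9 s of the 210 s allowed. All four loose steel sleeves are on adjacent spigots, the cover is on both pins, and both knobs are turned clockwise to their stops.

- **Sleeves:** before the cover went on, every rim measured 52.5 mm. Corrected for the wrist camera reading about 1.5 mm low, that is the expected 54 mm, so all four are fully home. They could not be seen again once the cover was on.
- **Cover:** it was let go before either knob was turned. At the end its top measured 65.0 mm (66 mm expected, same camera bias) and the plate was level to about 1.5 mrad. It sat within about 1 mm of the carrier centre and less than 0.01 rad off in yaw.
- **Knobs:** the turning moment rose to 0.66 and 0.85 N m at the ends of travel. Both bars came to rest at about 38°, about 2.4 rad clockwise from the zero position. My last view of the +y knob was partly cut off, but its angle matched the earlier full view.
- **Bystanders:** the hub, valve ball and spanner were never touched and looked unmoved in the last pictures.

One reading disagreed with the rest: the hole positions seen with the cover in the hand were 1–2 mm off the other measurements. I took that as hand-camera calibration and shading, and the cover went over the pins without any side load.

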